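# Tare the kitchen scale under the wire rack

### The job

Set the small plastic bowl upright in the middle of the scale's round pan and let go of it. Then zero the scale: press the flat square key beside the pan, which lies under the front edge of the wire rack, with about 9 newtons (it registers at 6, and is spoilt above 18), keep it pressed for about a second and release it. Do not drop the bowl, do not press either key before the bowl is on, leave the round key alone, do not push against the rack, and leave the other kitchen things where they are.

Things in the scene. Friction and masses are not known exactly. Their poses are not given: they have to be found in the camera images.
- bowl: Small open purple plastic bowl, loose, about 70 g. 45 high, outer diameter 76 at the foot and 96 at the rim (straight sloping wall 4 thick), floor 5 thick. Origin: centre of its underside; z up. Starts upright on the counter; its wall can be pinched from above, one finger inside. Swaps places with the tumbler and the tin between starts.
- scale: Kitchen scale fixed to the counter. Origin on the counter under the pan's middle; x points away from the robot (with yaw), y left. White base 150 (x) by 260 (y: -185 to +75), top 30 above the counter. Steel pan, diameter 120, centred, top 42 high. On the base's -y end a thin grey head (66 by 104, centred at y = -132) carries two flat dark rubber keys 8 proud of it: a square and a round one.
- tare_spot (a point): Point on the scale's base straight below the middle of the SQUARE tare key (28 by 28), 30 above the counter, axes as the scale's. The head sits on a stiff levelling slide that does not yield to a press: the keys' faces lie anywhere from 44 to 52 above the counter. That height is not reported and must be felt.
- unit_spot (a point): Point on the scale's base straight below the middle of the ROUND unit key (diameter 20), 30 above the counter; 46 from the square key's, farther from the pan. Its face is level with the square key's.
- pan_top (a point): Centre of the pan's top face, 42 mm above the counter, axes as the scale's.
- tare_key (a joint): Depression of the square key, m, 0 = released, grows as it is pressed straight down. Spring of 4 N per mm: 6 N is 0.0015, 9 N is 0.00225, 18 N is 0.0045; end stop at 0.006. It springs back when released.
- unit_key (a joint): Depression of the round key, m, 0 = released; same spring, springs back.
- rack: Steel wire rack fixed to the counter. Origin on the counter below the middle of its front edge (nearest the robot); x points away from the robot, y left. Wire shelf 150 deep (x 0 to 150), 220 long (y -110 to +110), centred 117 above the counter, wires along x every 18. Legs only at the back, x = 150. Steel plates, diameter 116, stacked on it at x = 88, y = -50, up to 155 high.
- rack_edge (a point): Middle of the rack's front bar (6 thick, along y), 117 above the counter. The bar runs nearly parallel to the scale's y, 13 to 19 on the robot's side of the keys' middles, so the square key is reached only from the robot's side with the fingers leaning 35 to 48 degrees from vertical, tips pointing down and away from the robot.
- tumbler: Steel tumbler, 95 high, 72 wide at the rim, origin at its underside. Bystander.
- dabba: Closed round steel tin, 68 high, 88 wide, origin at its underside. Bystander.
- turner: Flat wooden turner lying on the counter, 270 long along its x, 65 wide, 8 thick; its origin is at the underside near the middle of its length. Bystander.
- ghee_pot: Steel ghee pot with hinged lid, 108 high, 90 wide, side handle; origin at its underside. Bystander.
- salt_jar: Glass jar, 110 high, 72 wide, origin at its underside. Bystander.
There are look-alikes about, which are no part of the job. Of the things like the bowl, leave any that is green or yellow; of the rest the smaller one is meant.

How it is judged (in metres and radians):
On the way, in this order (a step that is already met when the one before it is completed fails the run):
1. the bowl stands upright in the middle of the pan, let go (horizontal distance between bowl and pan_top below 0.02 m and z of bowl in the frame of pan_top between -0.004 and 0.006 m and angle between bowl's own z axis and vertical below 0.1 rad and contact force between bowl and the fingers below 0.1 N), for 0.3 s.
2. the square key is held down at 6 N or more for half a second with the bowl standing on the pan (horizontal distance between bowl and pan_top below 0.02 m and z of bowl in the frame of pan_top between -0.004 and 0.006 m and angle between bowl's own z axis and vertical below 0.1 rad and value of joint tare_key above 0.0015 m), for 0.5 s.
At the end, for the whole second after the job is handed in: The bowl stands at rest and upright (within 0.1 rad) on the pan, its centre within 20 mm of the pan's centre, not touched by the fingers; both keys are released (under 0.5 mm) (all of step 1 and linear speed of bowl below 0.02 m/s and value of joint each of tare_key, unit_key below 0.0005 m).
It fails at once if the square key is pressed with more than 18 N (value of joint tare_key above 0.0045 m).
It fails at once if the square key is pressed (over 4 N) before the bowl is on the pan, or the round key is pressed (over 4 N) (value of joint unit_key above 0.001 m or (value of joint tare_key above 0.001 m and not (horizontal distance between bowl and pan_top below 0.03 m and z of bowl in the frame of pan_top below 0.01 m))).
It fails at once if the bowl is let go more than 20 mm above the pan (contact force between bowl and the fingers below 0.05 N and z of bowl in the frame of pan_top above 0.02 m).
It fails at once if the rack is pushed with more than 10 N (contact force between rack and anything else above 10 N).
It fails at once if another kitchen thing is moved by more than 30 mm or tipped over (distance of any of tumbler, dabba, turner, ghee_pot, salt_jar from where it was at the start of the episode above 0.03 m or angle between any of tumbler, dabba, turner, ghee_pot, salt_jar's own z axis and vertical above 0.4 rad).
It also fails if it takes over 61 s, if anything falls off the work surface, if the arm or the gripper's body presses on something with over 40 N, if the wrist force passes 120 N, or if a joint passes its speed limit or range.

### The arm

A 6-joint arm with a two-finger parallel gripper is mounted at the origin on the work surface. World frame = base frame: x ahead of the robot, y to its left, z up, the work surface at z = 0. Lengths are in mm, angles in rad, forces in N, time in s.
With the tool pointing down it reaches from about 250 to 775 mm from the base axis. Payload 8.9 kg.
Tool frame: the origin (TCP) lies midway between the tips of the shut fingers; the grasp point (between the pads) lies 19 mm behind it; z points along the fingers, y is the direction in which the jaws open and shut (so a half turn about z gives the same grasp; the last joint's range is limited). The gripper opens to 85 mm and grips with 20 to 120 N. Pads are 22 mm wide; open, the fingers measure 114 mm over their backs; the gripper's body (76 mm by 85 mm) begins 54 mm behind the grasp point. The pads swing forward as they close: fully open they stand 13 mm farther back than shut.
Start: joints at [0.998, 0.291, -0.153, 1.127, 0, 1.431], TCP at [220.663, 476.373, 231.305] pointing down, gripper open.
Joint ranges: [-2.52, 2.52], [-0.91, 1.74], [-1.3, 1.37], [-1.96, 2.02], [-1.52, 1.47], [-3.14, 3.14]. Speed limits (rad/s): [2.22, 2.22, 2.79, 3.14, 3.14, 3.14].

### API

Orientations are given as a rotation vector (axis times angle).
In Python, from rig import manip gives the robot as it stands. The module is installed in compiled form; this text tells all that it offers.
- The arm moves only by the shell command python3 -m pendant 'ROWS' [FORCE]. ROWS is JSON, a list of rows, each an object of numbers: "wx", "wy", "wz": the turn, a rotation vector about the tool's x, y, z in degrees; "x", "y", "z": the shift along the tool's x, y, z in m; "gripper": the opening, from -1 (shut) to 1 (fully open), so that 0 is half open. A call has 1 to 20 rows; each row shifts and turns the commanded pose from where the row before left it, along the tool's axes as they then stand; what a row does not reach is not made up. A row lasts 1/8 s, in which the tool goes at most 62.5 mm and 10.7 degrees, less where a joint would pass 70% of its speed; a pose out of reach is approached as far as the arm can. A call is refused whole if a number of a shift passes 0.0625 or a number of a turn 10.7, either way. A call with a gripper value outside its range is refused whole. The fingers move at their own pace and stop on an object; FORCE is the grip in N (left out, the last holds). Time passes only in rows, so rows that do not move let the fingers close. It gives the time, the measured TCP pose, the force and the opening at its end, in the units of the state.
- manip.observe(): the state, without advancing time (a new reading comes with each control period).
- manip.capture(name): name is "side" or "top" or "wrist"; returns the picture (384x512x3 uint8, red, green, blue); there is no depth.
- manip.camera_params(name): a dict with "K" (3x3 intrinsics, pixels), "k1" (the pictures are not rectified: a ray, as slopes to the right and down, at radius r is drawn at 1 + k1 r^2 times it, then the intrinsics apply), "world_from_camera" (4x4, takes a point from camera to world coordinates); the wrist camera has in their place "mount" (4x4, takes a point from camera to tool coordinates, whose origin is the TCP and whose axes are the flange's). Camera axes: x right, y down, z forward; pixel columns grow to the right and rows downward; lengths in mm; the calibration is good to about 2 mm. A picture is of the moment at which its call begins: read the wrist's pose just before it. camera_params takes no time and is no camera call.
- manip.job_done(): hands the job in, once; it reports no verdict.
The state is a dict: "t": time; "joint_pos": joint angles; "joint_vel": joint speeds; "tau": joint torques, N m; "eef_pos": TCP position; "tool_rot": TCP orientation; "contact_force": force on the tool from outside, world axes, zero at the start; "torque": the same for the moment, N m; "grip_width": finger opening in mm.
Only numpy, scipy, OpenCV 4.12 (cv2) and the standard library are available. Lean on these libraries where they do the work, as an engineer would, in place of code of your own. Each camera call takes 0.05 s, during which the arm holds its last target.

## Working session

There is one attempt and no reset: what is moved stays moved. The work goes in short steps, Python scripts to look and compute and a shell command to move; the robot and the scene stay as the last step left them, time stands still between calls to the robot, and variables do not carry over. Pictures are saved under pics/ and viewed, and the job is handed in when it is done.

```bash
mkdir -p pics
cat > h.py <<'E'
import numpy as np, cv2
from rig import manip
from scipy.spatial.transform import Rotation as R
def snap(name,fn):
    s=manip.observe(); im=manip.capture(name); cv2.imwrite('pics/'+fn+'.png',im[:,:,::-1])
    return s,im
def Tcam(name,s=None):
    p=manip.camera_params(name)
    if name!='wrist': return p,np.array(p['world_from_camera'])
    T=np.eye(4);T[:3,:3]=R.from_rotvec(s['tool_rot']).as_matrix();T[:3,3]=s['eef_pos']
    return p,T@np.array(p['mount'])
def und(p,uv):
    K=np.array(p['K']); d=np.array([p['k1'],0,0,0,0.])
    return cv2.undistortPoints(np.array(uv,float).reshape(-1,1,2),K,d)[:,0]
def ray(name,uv,s=None):
    p,T=Tcam(name,s); q=und(p,uv); d=np.c_[q,np.ones(len(q))]@T[:3,:3].T
    return T[:3,3],d
def onplane(name,uv,z,s=None):
    o,d=ray(name,uv,s); return o+d*((z-o[2])/d[:,2])[:,None]
def proj(name,P,s=None):
    p,T=Tcam(name,s); P=np.atleast_2d(P)-T[:3,3]; c=P@T[:3,:3]
    return cv2.projectPoints(c.astype(float),np.zeros(3),np.zeros(3),np.array(p['K']),np.array([p['k1'],0,0,0,0.]))[0][:,0]
E
python3 - <<'E'
from h import *
np.set_printoptions(precision=3,suppress=True)
for n in ['side','top','wrist']:
    s,im=snap(n,n+'0'); p,T=Tcam(n,s); print(n,np.array(p['K']).tolist(),p['k1']);print(T)
    if n=='wrist':print(np.array(p['mount']))
print(s)
E
```

```text
side [[367.16599158029015, 0.0, 259.49452237485275], [0.0, 367.16599158029015, 193.22503096793173], [0.0, 0.0, 1.0]] -0.05754260765651002
[[   0.985   -0.124    0.121  432.174]
 [  -0.173   -0.666    0.726 -754.597]
 [  -0.01    -0.736   -0.677  829.898]
 [   0.       0.       0.       1.   ]]
top [[408.8790073755318, 0.0, 254.50352171738675], [0.0, 408.8790073755318, 196.68862112121982], [0.0, 0.0, 1.0]] 0.019675970972204096
[[  -0.03    -0.996    0.084  447.26 ]
 [  -1.       0.029   -0.008    2.525]
 [   0.006   -0.084   -0.996 1436.392]
 [   0.       0.       0.       1.   ]]
wrist [[298.80914789883536, 0.0, 263.51982827840396], [0.0, 298.80914789883536, 192.061737925506], [0.0, 0.0, 1.0]] -0.0050203820613865715
[[  0.42    0.858   0.296 144.737]
 [  0.907  -0.397  -0.138 512.084]
 [ -0.001   0.326  -0.945 373.499]
 [  0.      0.      0.      1.   ]]
[[   0.      -0.945   -0.326   83.873]
 [   1.       0.      -0.       0.709]
 [   0.      -0.326    0.945 -142.659]
 [   0.       0.       0.       1.   ]]
{'t': 0.1, 'joint_pos': array([ 0.998,  0.291, -0.154,  1.127,  0.   ,  1.431]), 'joint_vel': array([-0.   , -0.002,  0.003, -0.002,  0.002,  0.001]), 'tau': array([  0.002, -53.798,  33.192,   0.009,  -0.   ,   0.   ]), 'eef_pos': array([220.458, 476.057, 230.828]), 'tool_rot': array([-0.676, -3.068,  0.002]), 'contact_force': array([-0.272, -0.044,  0.562]), 'torque': array([ 0.008, -0.011,  0.026]), 'grip_width': 85.62785933778515}
```

View pics/top0.png

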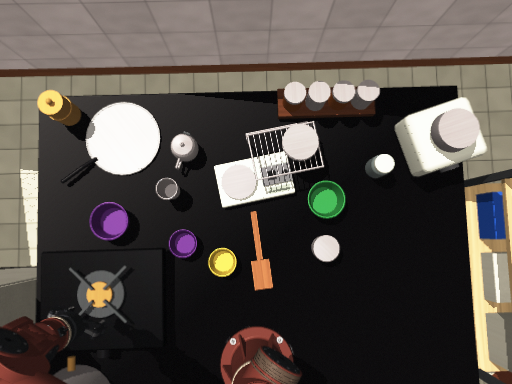

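View pics/side0.png

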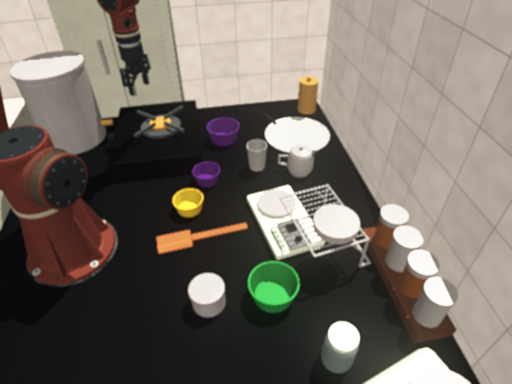

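View pics/wrist0.png

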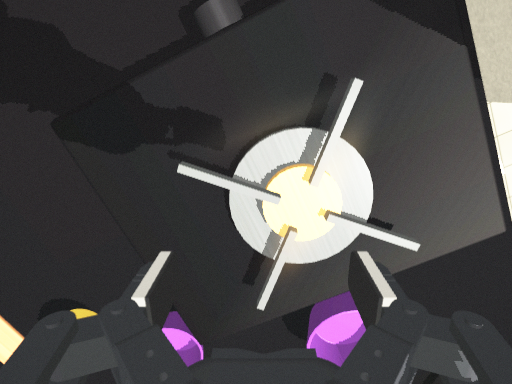

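Bowl-like things in the top picture: small purple (183,243), large purple (109,221), yellow (222,262) and green (326,199). Green and yellow are excluded, and of the purple ones the smaller, at (183,243), is meant. I'll check its size and enlarge it, and also the scale and rack.

Run:
```python
from h import *
np.set_printoptions(precision=1,suppress=True)
t=cv2.imread('pics/top0.png'); s=cv2.imread('pics/side0.png')
def mask(im):
    h=cv2.cvtColor(im,cv2.COLOR_BGR2HSV); return cv2.inRange(h,(130,90,40),(160,255,255))
for n,im in [('top',t),('side',s)]:
    cs,_=cv2.findContours(mask(im),0,2)
    for c in cs:
        if cv2.contourArea(c)>80:
            (x,y),r=cv2.minEnclosingCircle(c); print(n,x,y,r,cv2.contourArea(c))
            if n=='top':
                P=onplane('top',c[:,0],45); 
                # circle fit
                A=np.c_[2*P[:,:2],np.ones(len(P))]; q=np.linalg.lstsq(A,(P[:,:2]**2).sum(1),rcond=None)[0]
                print(' rim plane centre',q[:2],'diam',2*np.sqrt(q[2]+q[:2]@q[:2]), cv2.minEnclosingCircle(P[:,:2].astype(np.float32)))
a=cv2.resize(t[195:295,60:260],None,fx=4,fy=4,interpolation=2); cv2.imwrite('pics/cropbowl.png',a[:, :800])
b=cv2.resize(t[110:220,200:340],None,fx=5.5,fy=5.4,interpolation=2); cv2.imwrite('pics/croptop.png',b)
b=cv2.resize(s[170:290,235:385],None,fx=5,fy=5,interpolation=2); cv2.imwrite('pics/cropside.png',b)
```

```text
top 182.53199768066406 243.29200744628906 14.782268524169922 629.0
 rim plane centre [413.7 239. ] diam 95.94992896155334 ((413.7705383300781, 238.62376403808594), 49.334590911865234)
top 108.31475830078125 220.5873565673828 19.81250762939453 1154.5
 rim plane centre [497.4 487.1] diam 129.20471068470746 ((497.6961364746094, 486.7945556640625), 66.54602813720703)
side 205.94737243652344 171.82455444335938 15.211996078491211 581.0
side 222.8480224609375 128.74229431152344 17.502811431884766 753.0
```

View pics/cropbowl.png

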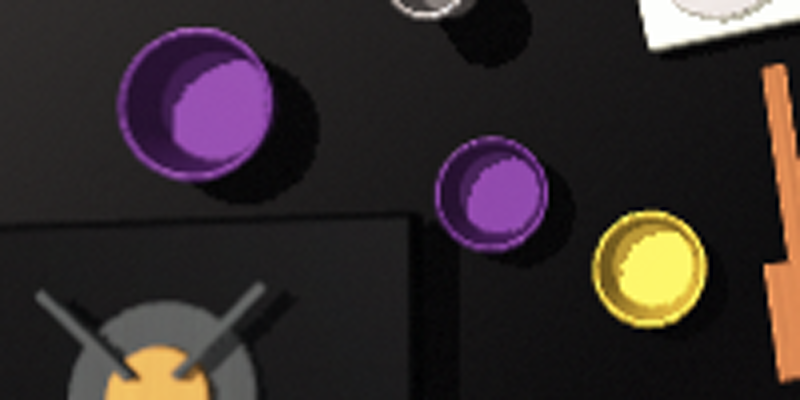

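View pics/croptop.png

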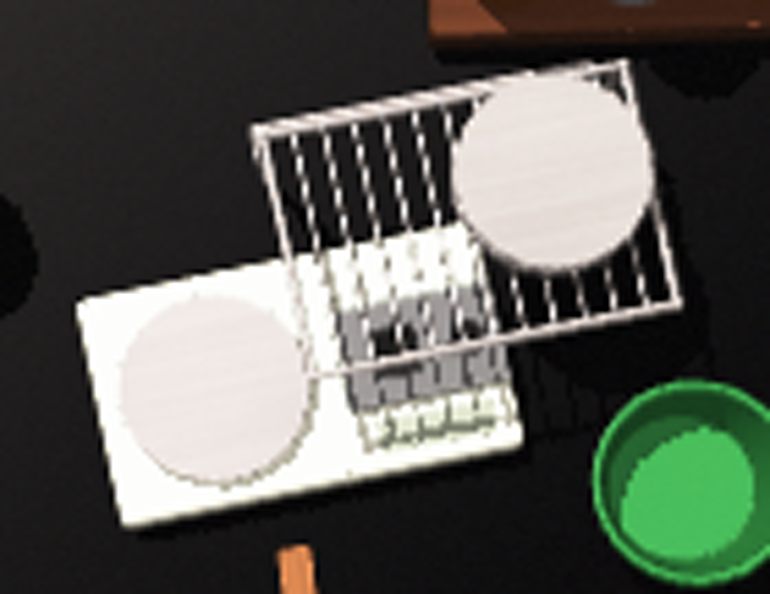

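View pics/cropside.png

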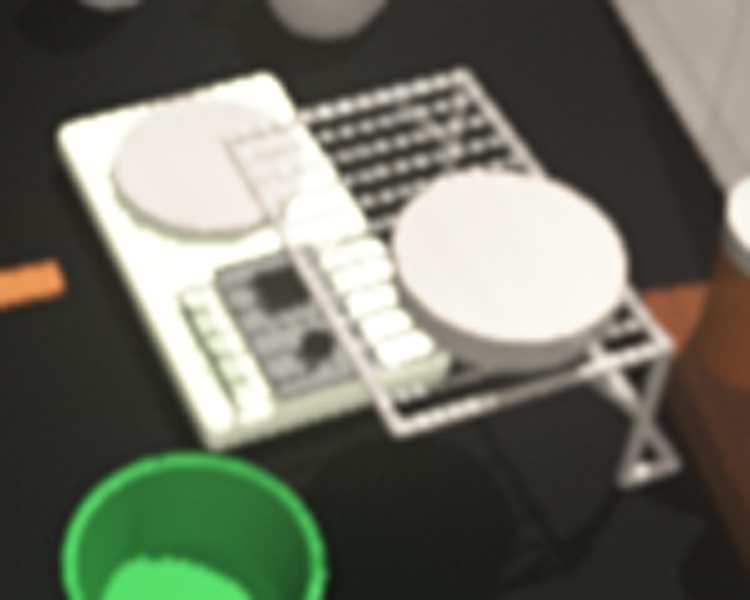

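Confirmed: the target is the small purple bowl at (183,243) in the top picture. Its rim measures 96 mm, against 129 mm for the other purple one. In the side crop the keys are at full-picture pixels of about (291,228) for the square and (299,239) for the round. Next I'll work out the scale and rack geometry.

Run:
```python
from h import *
np.set_printoptions(precision=1,suppress=True)
t=lambda L:[(200+x/5.5-.4,110+y/5.4-.4) for x,y in L]
sd=lambda L:[(235+x/5-.4,170+y/5-.4) for x,y in L]
C=onplane('top',t([(77,303),(123,525),(522,445)]),30); print('base corners FL,NL,NR (top)',C)
print('lens',np.linalg.norm(C[0]-C[1]),np.linalg.norm(C[2]-C[1]), 'yaw from y edge',np.degrees(np.arctan2(*(C[1]-C[2])[[1,0]]))-90,'x edge',np.degrees(np.arctan2(*(C[0]-C[1])[[1,0]])))
S=onplane('side',sd([(60,135),(270,75),(212,440)]),30);print('side NL FL NR',S)
# pan
print('pan top ext',onplane('top',t([(119,390),(312,390),(218,296),(218,487)]),42))
print('side pan',onplane('side',sd([(112,170),(302,170)]),42))
print('keys side z48',onplane('side',sd([(281,288),(318,347)]),48))
print('keys top z48',onplane('top',t([(400,345),(475,330)]),48))
print('rack front bar top z117',onplane('top',t([(300,377),(678,303),(257,131),(627,65)]),117))
print('rack side front bar',onplane('side',sd([(232,137),(400,430)]),117))
```

```text
base corners FL,NL,NR (top) [[ 677.4  129.3   30. ]
 [ 533.7  103.6   30. ]
 [ 577.6 -148.2   30. ]]
lens 145.99823618831485 255.5256426054132 yaw from y edge 9.895687147629957 x edge 10.134864361800073
side NL FL NR [[ 531.4   94.5   30. ]
 [ 676.2  126.3   30. ]
 [ 576.7 -159.3   30. ]]
pan top ext [[618.9 103.2  42. ]
 [615.4 -17.1  42. ]
 [677.5  39.9  42. ]
 [555.3  43.2  42. ]]
side pan [[556.7  44.7  42. ]
 [671.5  23.4  42. ]]
keys side z48 [[ 634.5  -74.2   48. ]
 [ 644.4 -120.7   48. ]]
keys top z48 [[ 641.8  -72.7   48. ]
 [ 650.1 -119.7   48. ]]
rack front bar top z117 [[ 614.5   -9.2  117. ]
 [ 652.9 -234.5  117. ]
 [ 765.5   11.9  117. ]
 [ 800.  -210.3  117. ]]
rack side front bar [[ 616.2  -17.4  117. ]
 [ 651.7 -234.8  117. ]]
```

```bash
cat >> h.py <<'E'
def delta(target):
    s=manip.observe(); M=R.from_rotvec(s['tool_rot']).as_matrix()
    return M.T@(np.array(target)-s['eef_pos']), M
E
python3 - <<'E'
from h import *
np.set_printoptions(precision=3,suppress=True)
d,M=delta([430,274.5,150]); print(d);print(M)
E
```

```text
[-274.864  -94.801   80.94 ]
[[-0.907  0.42  -0.001]
 [ 0.42   0.907 -0.001]
 [ 0.    -0.001 -1.   ]]
```

```bash
python3 -m pendant '[{"x":-0.02,"y":-0.006,"z":0.005,"gripper":0},{"x":-0.035,"y":-0.012,"z":0.01},{"x":-0.035,"y":-0.012,"z":0.01},{"x":-0.035,"y":-0.012,"z":0.01},{"x":-0.035,"y":-0.012,"z":0.01},{"x":-0.035,"y":-0.012,"z":0.01},{"x":-0.035,"y":-0.012,"z":0.01},{"x":-0.03,"y":-0.012,"z":0.01},{"x":-0.015,"y":-0.005,"z":0.006},{"x":0}]' 25
python3 - <<'E'
from h import *
s,im=snap('wrist','w1'); print(s['eef_pos'],s['tool_rot'],s['grip_width'])
E
```

```text
[220.4847193  476.11644659 230.88941127] [-6.76010638e-01 -3.06765021e+00  1.39206228e-03] 85.54623327405223schema error: expected keys wx, wy, wz, x, y, z, gripper
```

View pics/w1.png

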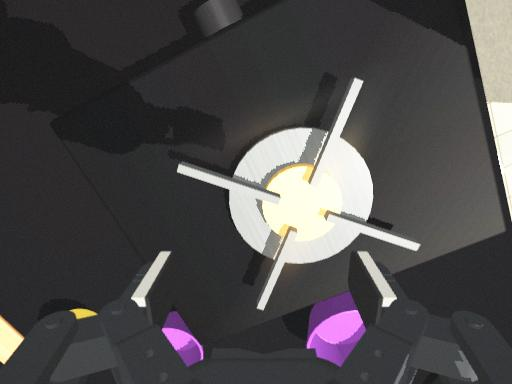

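All seven keys are needed in every row.

```bash
python3 -m pendant '[{"x":-0.02,"y":-0.006,"z":0.005,"wx":0,"wy":0,"wz":0,"gripper":0},{"x":-0.035,"y":-0.012,"z":0.01,"wx":0,"wy":0,"wz":0,"gripper":0},{"x":-0.035,"y":-0.012,"z":0.01,"wx":0,"wy":0,"wz":0,"gripper":0},{"x":-0.035,"y":-0.012,"z":0.01,"wx":0,"wy":0,"wz":0,"gripper":0},{"x":-0.035,"y":-0.012,"z":0.01,"wx":0,"wy":0,"wz":0,"gripper":0},{"x":-0.035,"y":-0.012,"z":0.01,"wx":0,"wy":0,"wz":0,"gripper":0},{"x":-0.035,"y":-0.012,"z":0.01,"wx":0,"wy":0,"wz":0,"gripper":0},{"x":-0.03,"y":-0.012,"z":0.01,"wx":0,"wy":0,"wz":0,"gripper":0},{"x":-0.015,"y":-0.005,"z":0.006,"wx":0,"wy":0,"wz":0,"gripper":0},{"x":0,"y":0,"z":0,"wx":0,"wy":0,"wz":0,"gripper":0},{"x":0,"y":0,"z":0,"wx":0,"wy":0,"wz":0,"gripper":0}]' 25
python3 - <<'E'
from h import *
s,im=snap('wrist','w1'); print(s['eef_pos'],s['tool_rot'],s['grip_width'])
E
```

```text
t: 1.58
eef_pos: [429.7, 275.3, 150.5]
tool_rot: [-0.675, -3.068, -0.001]
contact_force: [0.0, 0.5, 0.6]
grip_width: 42.6
[429.71396164 275.32577931 150.5462653 ] [-6.75006262e-01 -3.06802238e+00 -5.10838399e-04] 42.5911441486975
```

View pics/w1.png

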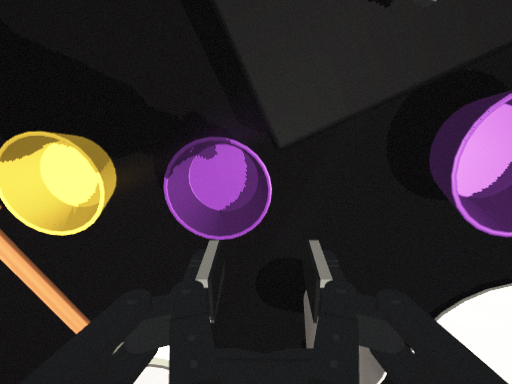

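Run:
```python
from h import *
np.set_printoptions(precision=3,suppress=True)
s=manip.observe(); t=cv2.imread('pics/w1.png')
m=cv2.inRange(cv2.cvtColor(t,cv2.COLOR_BGR2HSV),(130,80,30),(160,255,255)); m[:,300:]=0; m[250:]=0
m=cv2.morphologyEx(m,cv2.MORPH_CLOSE,np.ones((9,9)))
c=max(cv2.findContours(m,0,1)[0],key=cv2.contourArea)
P=onplane('wrist',cv2.convexHull(c)[:,0],45,s)[:,:2]
A=np.c_[2*P,np.ones(len(P))]; q=np.linalg.lstsq(A,(P**2).sum(1),rcond=None)[0]; r=np.sqrt(q[2]+q[:2]@q[:2])
C=q[:2]; print(C,2*r,np.abs(np.linalg.norm(P-C,axis=1)-r).max())
C=(C+[413.7,239])/2
out=np.array([.42,.907]);out/=np.linalg.norm(out)
for z in (70,14.5):
    d,M=delta([*(C+39.2*out),z]);print(d)
```

```text
[409.986 243.374] 102.34190415372706 9.49634752006667
[ 1.817  0.626 80.632]
[  1.814   0.606 136.132]
```

Run:
```python
from h import *
np.set_printoptions(precision=3,suppress=True)
s=manip.observe(); t=cv2.imread('pics/w1.png')
m=cv2.inRange(cv2.cvtColor(t,cv2.COLOR_BGR2HSV),(135,100,60),(155,255,255)); m[:,280:]=0; m[245:]=0;m[:,:155]=0
c=max(cv2.findContours(m,0,1)[0],key=cv2.contourArea)
h=cv2.convexHull(c)[:,0]
P=onplane('wrist',h,45,s)[:,:2]
for k in range(4):
    A=np.c_[2*P,np.ones(len(P))]; q=np.linalg.lstsq(A,(P**2).sum(1),rcond=None)[0]; r=np.sqrt(q[2]+q[:2]@q[:2]);C=q[:2]
    e=np.abs(np.linalg.norm(P-C,axis=1)-r); print(C,2*r,e.max(),len(P)); P=P[e<max(1.5,e.max()*.6)]
t[:]=t; cv2.polylines(t,[h],True,(0,255,0),1); cv2.imwrite('pics/w1c.png',cv2.resize(t[120:260,140:300],None,fx=4,fy=4))
print(onplane('wrist',[(164,186),(271,190),(215,137.),(218,240)],45,s))
```

```text
[413.742 238.991] 95.56213548447504 0.39753808182153705 45
[413.742 238.991] 95.56213548447504 0.39753808182153705 45
[413.742 238.991] 95.56213548447504 0.39753808182153705 45
[413.742 238.991] 95.56213548447504 0.39753808182153705 45
[[390.154 198.741  45.   ]
 [432.705 282.052  45.   ]
 [371.15  259.074  45.   ]
 [456.776 217.038  45.   ]]
```

View pics/w1c.png

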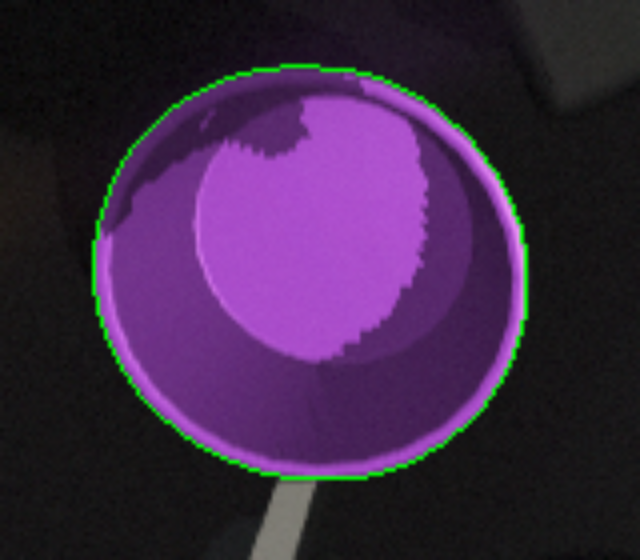

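The enlarged crop shows the rim fitted cleanly: centre (413.7, 239.0), agreeing with the top view. Next I tilt 12.5° to match the wall and go down over it.

```bash
python3 -m pendant '[{"x":0,"y":0,"z":0,"wx":6.25,"wy":0,"wz":0,"gripper":0},{"x":0,"y":0,"z":0,"wx":6.25,"wy":0,"wz":0,"gripper":0},{"x":0,"y":0.0054,"z":0.0244,"wx":0,"wy":0,"wz":0,"gripper":0},{"x":0,"y":0.0054,"z":0.0244,"wx":0,"wy":0,"wz":0,"gripper":0},{"x":0,"y":0.0054,"z":0.0244,"wx":0,"wy":0,"wz":0,"gripper":0},{"x":0,"y":0,"z":0,"wx":0,"wy":0,"wz":0,"gripper":0}]'
python3 - <<'E'
from h import *
np.set_printoptions(precision=2,suppress=True)
s=manip.observe();print(s['eef_pos'],s['tool_rot'])
d,M=delta([430.2,274.5,14.5]);print(d);print(M)
E
```

```text
t: 2.38
eef_pos: [428.6, 274.7, 74.4]
tool_rot: [-0.66, -3.003, 0.332]
contact_force: [-0.3, 0.3, 0.4]
grip_width: 43.0
[428.65 274.72  74.41] [-0.66 -3.    0.33]
[-1.6  13.53 58.36]
[[-0.91  0.41 -0.09]
 [ 0.42  0.89 -0.2 ]
 [ 0.   -0.22 -0.98]]
```

```bash
python3 -m pendant '[{"x":-0.0015,"y":0.005,"z":0.02,"wx":0,"wy":0,"wz":0,"gripper":0},{"x":0,"y":0.0045,"z":0.02,"wx":0,"wy":0,"wz":0,"gripper":0},{"x":0,"y":0.004,"z":0.0185,"wx":0,"wy":0,"wz":0,"gripper":0},{"x":0,"y":0,"z":0,"wx":0,"wy":0,"wz":0,"gripper":0},{"x":0,"y":0,"z":0,"wx":0,"wy":0,"wz":0,"gripper":0}]'
python3 - <<'E'
from h import *
np.set_printoptions(precision=2,suppress=True)
snap('wrist','w2')
d,M=delta([430.2,274.5,14.5]);print(d)
E
```

```text
t: 3.0
eef_pos: [432.4, 275.0, 16.6]
tool_rot: [-0.662, -3.006, 0.328]
contact_force: [0.8, -0.5, 0.1]
grip_width: 42.5
[ 1.91 -0.94  2.34]
```

View pics/w2.png

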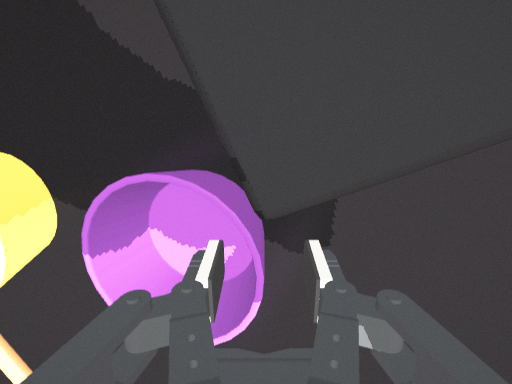

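The inner finger at (212,270) is inside the bowl, and the wall at (262,270) runs midway between the fingers. I close now.

```bash
python3 -m pendant '[{"x":0.0015,"y":-0.001,"z":0.002,"wx":0,"wy":0,"wz":0,"gripper":0},{"x":0,"y":0,"z":0,"wx":0,"wy":0,"wz":0,"gripper":-0.4},{"x":0,"y":0,"z":0,"wx":0,"wy":0,"wz":0,"gripper":-0.7},{"x":0,"y":0,"z":0,"wx":0,"wy":0,"wz":0,"gripper":-1},{"x":0,"y":0,"z":0,"wx":0,"wy":0,"wz":0,"gripper":-1},{"x":0,"y":0,"z":0,"wx":0,"wy":0,"wz":0,"gripper":-1},{"x":0,"y":0,"z":0,"wx":0,"wy":0,"wz":0,"gripper":-1}]' 25
python3 - <<'E'
from h import *
snap('wrist','w3')
E
```

```text
t: 3.92
eef_pos: [429.8, 273.7, 13.8]
tool_rot: [-0.662, -3.005, 0.329]
contact_force: [-1.2, -0.5, 5.9]
grip_width: 5.5
```

View pics/w3.png

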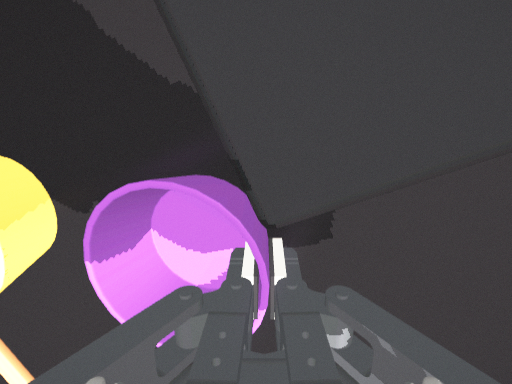

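```bash
python3 -m pendant '[{"x":0,"y":-0.002,"z":-0.01,"wx":0,"wy":0,"wz":0,"gripper":-1},{"x":0,"y":-0.0045,"z":-0.02,"wx":0,"wy":0,"wz":0,"gripper":-1},{"x":0,"y":-0.005,"z":-0.023,"wx":0,"wy":0,"wz":0,"gripper":-1},{"x":0,"y":-0.005,"z":-0.023,"wx":0,"wy":0,"wz":0,"gripper":-1},{"x":0,"y":-0.003,"z":-0.014,"wx":0,"wy":0,"wz":0,"gripper":-1},{"x":0,"y":0,"z":0,"wx":0,"wy":0,"wz":0,"gripper":-1}]'
python3 - <<'E'
from h import *
np.set_printoptions(precision=2,suppress=True)
snap('wrist','w4');snap('side','s4')
d,M=delta([428+202,274+-198,103]);print(d)
E
```

```text
t: 4.72
eef_pos: [430.7, 274.6, 106.4]
tool_rot: [-0.663, -3.007, 0.327]
contact_force: [0.7, 0.1, -0.8]
grip_width: 5.7
[-264.88  -92.87   22.7 ]
```

View pics/w4.png

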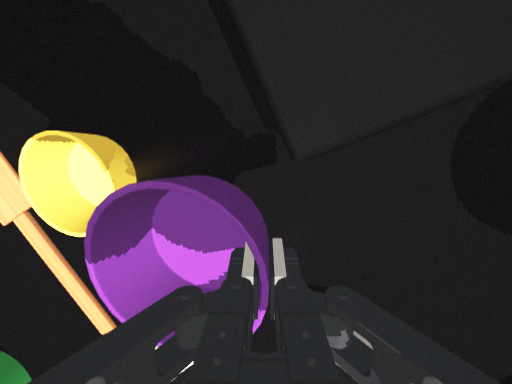

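View pics/s4.png

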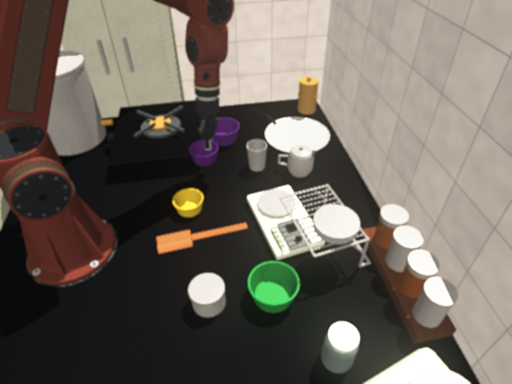

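Run:
```python
from h import *
np.set_printoptions(precision=2,suppress=True)
d,M=delta([632.6,74.7,106]);print(d)
```

```text
[-267.79  -93.61   19.79]
```

```bash
python3 -m pendant '[{"x":-0.01,"y":-0.0035,"z":0.0007,"wx":0,"wy":0,"wz":0,"gripper":-1},{"x":-0.02,"y":-0.007,"z":0.0015,"wx":0,"wy":0,"wz":0,"gripper":-1},{"x":-0.03,"y":-0.0105,"z":0.0022,"wx":0,"wy":0,"wz":0,"gripper":-1},{"x":-0.03,"y":-0.0105,"z":0.0022,"wx":0,"wy":0,"wz":0,"gripper":-1},{"x":-0.03,"y":-0.0105,"z":0.0022,"wx":0,"wy":0,"wz":0,"gripper":-1},{"x":-0.03,"y":-0.0105,"z":0.0022,"wx":0,"wy":0,"wz":0,"gripper":-1},{"x":-0.03,"y":-0.0105,"z":0.0022,"wx":0,"wy":0,"wz":0,"gripper":-1},{"x":-0.03,"y":-0.0105,"z":0.0022,"wx":0,"wy":0,"wz":0,"gripper":-1},{"x":-0.03,"y":-0.0105,"z":0.0022,"wx":0,"wy":0,"wz":0,"gripper":-1},{"x":-0.018,"y":-0.0063,"z":0.0013,"wx":0,"wy":0,"wz":0,"gripper":-1},{"x":-0.01,"y":-0.0035,"z":0.0007,"wx":0,"wy":0,"wz":0,"gripper":-1},{"x":0,"y":0,"z":0,"wx":0,"wy":0,"wz":0,"gripper":-1},{"x":0,"y":0,"z":0,"wx":0,"wy":0,"wz":0,"gripper":-1}]'
python3 - <<'E'
from h import *
np.set_printoptions(precision=2,suppress=True)
snap('wrist','w5');snap('side','s5');snap('top','t5')
d,M=delta([632.6,74.7,58]);print(d)
s=cv2.imread('pics/s5.png');t=cv2.imread('pics/t5.png')
cv2.imwrite('pics/s5c.png',cv2.resize(s[130:270,200:350],None,fx=4,fy=4,interpolation=2))
cv2.imwrite('pics/t5c.png',cv2.resize(t[110:220,170:320],None,fx=5,fy=5,interpolation=2))
E
```

```text
t: 6.45
eef_pos: [632.4, 75.2, 106.8]
tool_rot: [-0.661, -3.005, 0.329]
contact_force: [-0.7, 1.0, 0.1]
grip_width: 5.6
[-0.26 10.08 47.94]
```

View pics/w5.png

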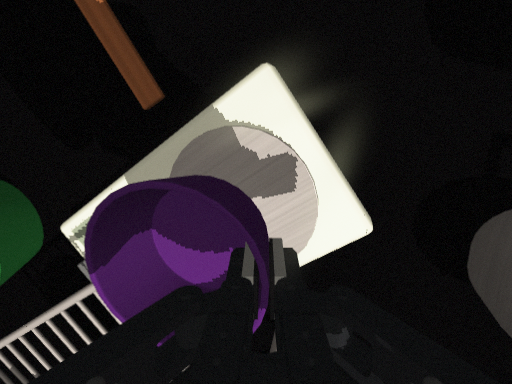

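View pics/s5c.png

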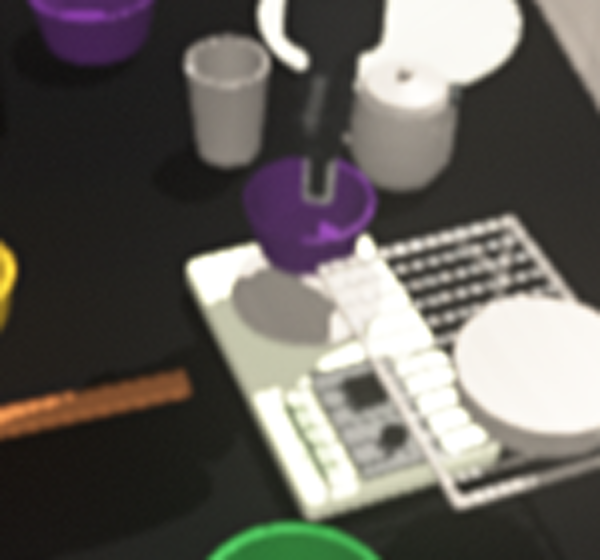

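View pics/t5c.png

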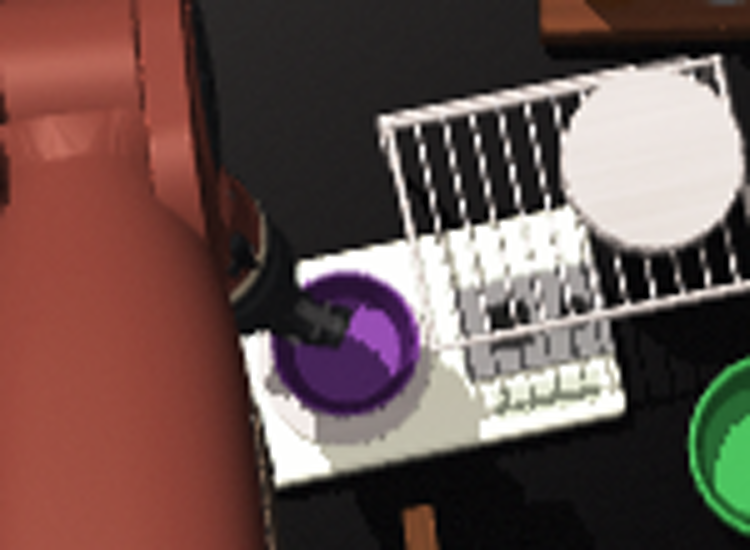

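Run:
```python
from h import *
from scipy.optimize import least_squares
np.set_printoptions(precision=1,suppress=True)
s=manip.observe()
c=onplane('wrist',[(268,64),(373,229),(61,230)],30,s);print('corners',c)
im=cv2.imread('pics/w5.png');cv2.imwrite('pics/w5c.png',cv2.resize(im[50:290,40:390],None,fx=2.2,fy=2.2,interpolation=2))
a=onplane('wrist',[(172,175),(185,154),(205,136),(235,123),(262,128),(290,146),(310,172),(318,200),(315,225),(305,245)],42,s)[:,:2]
q=least_squares(lambda p:np.linalg.norm(a-p,axis=1)-60,[616,40]);print('pan',q.x,q.fun)
m=cv2.inRange(cv2.cvtColor(im,cv2.COLOR_BGR2HSV),(130,90,30),(160,255,255))
k=max(cv2.findContours(m,0,1)[0],key=cv2.contourArea);h=cv2.convexHull(k)[:,0];h=h[(h[:,1]<290)]
P=onplane('wrist',h,93+45,s)[:,:2]
q=least_squares(lambda p:np.linalg.norm(P-p,axis=1)-48,[616,40],loss='soft_l1');print('bowl',q.x,q.fun)
P=onplane('top',[(170+345/5-.4,110+343/5-.4)],138);print('bowl top',P)
```

```text
corners [[ 536.3  105.2   30. ]
 [ 675.4  130.4   30. ]
 [ 583.  -145.4   30. ]]
pan [619.7  45.9] [-1.2 -3.1 -2.1  2.   1.5  0.1 -0.5 -0.9 -1.7 -2. ]
bowl [614.8  47.2] [ 1.8  2.2  3.1  3.3  3.8  3.7  3.6  3.3  2.6  1.7  1.3  0.7 -0.1 -1.3
 -5.  -5.   4.4  4.4  4.2  3.7  3.5  1.9  1.2  1.   0.3 -0.4 -1.9 -2.2
 -2.8 -3.1 -3.3 -3.7 -4.2 -3.5 -1.3]
bowl top [[617.2  40.5 138. ]]
```

View pics/w5c.png

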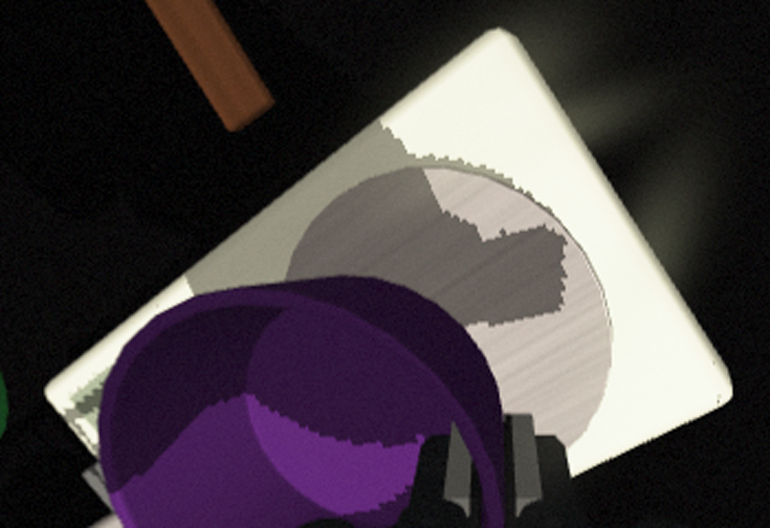

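Run:
```python
from h import *
np.set_printoptions(precision=2,suppress=True)
d,M=delta([634,77.7,59]);print(d)
```

```text
[-0.27 13.1  46.25]
```

```bash
python3 -m pendant '[{"x":0,"y":0.002,"z":0.008,"wx":0,"wy":0,"wz":0,"gripper":-1},{"x":0,"y":0.004,"z":0.014,"wx":0,"wy":0,"wz":0,"gripper":-1},{"x":0,"y":0.004,"z":0.014,"wx":0,"wy":0,"wz":0,"gripper":-1},{"x":0,"y":0.003,"z":0.01,"wx":0,"wy":0,"wz":0,"gripper":-1},{"x":0,"y":0,"z":0,"wx":0,"wy":0,"wz":0,"gripper":-1},{"x":0,"y":0,"z":0,"wx":0,"wy":0,"wz":0,"gripper":-1}]'
python3 - <<'E'
from h import *
np.set_printoptions(precision=2,suppress=True)
snap('side','s6');s=cv2.imread('pics/s6.png')
cv2.imwrite('pics/s6c.png',cv2.resize(s[150:270,230:350],None,fx=5,fy=5,interpolation=2))
E
python3 -m pendant '[{"x":0,"y":0.0002,"z":0.001,"wx":0,"wy":0,"wz":0,"gripper":-1},{"x":0,"y":0,"z":0,"wx":0,"wy":0,"wz":0,"gripper":-1}]'
python3 -m pendant '[{"x":0,"y":0.0002,"z":0.001,"wx":0,"wy":0,"wz":0,"gripper":-1},{"x":0,"y":0,"z":0,"wx":0,"wy":0,"wz":0,"gripper":-1}]'
```

```text
t: 7.35
eef_pos: [634.3, 77.0, 59.3]
tool_rot: [-0.662, -3.005, 0.329]
contact_force: [0.3, -1.5, -0.9]
grip_width: 5.5
t: 7.65
eef_pos: [634.2, 77.0, 58.3]
tool_rot: [-0.662, -3.005, 0.329]
contact_force: [-0.1, 0.3, -0.5]
grip_width: 5.4
t: 7.9
eef_pos: [634.0, 77.0, 57.0]
tool_rot: [-0.662, -3.005, 0.329]
contact_force: [1.1, 0.0, -0.7]
grip_width: 5.4
```

View pics/s6c.png

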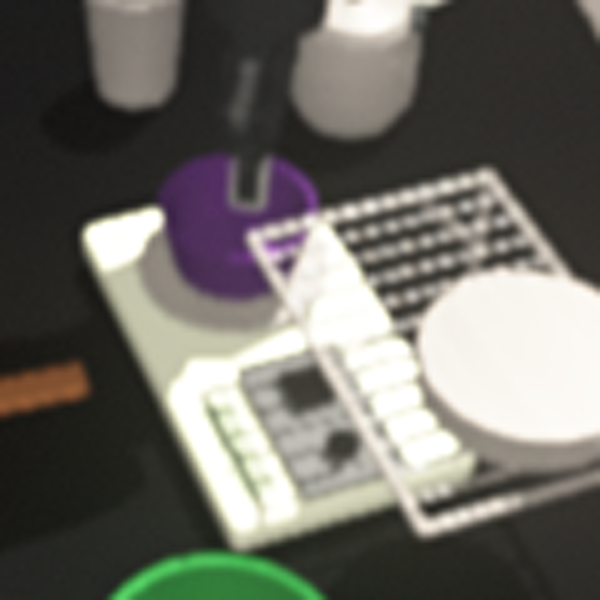

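The bowl hangs level over the pan, with its foot at about crop (235,290) just above the pan. No contact yet, so I go down in 0.7 mm steps until I feel it.

```bash
python3 -m pendant '[{"x":0,"y":0.0002,"z":0.0007,"wx":0,"wy":0,"wz":0,"gripper":-1},{"x":0,"y":0,"z":0,"wx":0,"wy":0,"wz":0,"gripper":-1}]'
python3 -m pendant '[{"x":0,"y":0.0002,"z":0.0007,"wx":0,"wy":0,"wz":0,"gripper":-1},{"x":0,"y":0,"z":0,"wx":0,"wy":0,"wz":0,"gripper":-1}]'
python3 -m pendant '[{"x":0,"y":0.0002,"z":0.0007,"wx":0,"wy":0,"wz":0,"gripper":-1},{"x":0,"y":0,"z":0,"wx":0,"wy":0,"wz":0,"gripper":-1}]'
```

```text
t: 8.15
eef_pos: [634.1, 77.0, 56.3]
tool_rot: [-0.662, -3.005, 0.329]
contact_force: [-0.3, 0.3, -1.3]
grip_width: 5.7
t: 8.4
eef_pos: [634.2, 77.2, 55.9]
tool_rot: [-0.662, -3.005, 0.329]
contact_force: [0.3, 0.9, 2.4]
grip_width: 5.2
t: 8.65
eef_pos: [634.3, 77.2, 55.8]
tool_rot: [-0.662, -3.006, 0.329]
contact_force: [-1.1, 1.3, 7.8]
grip_width: 5.5
```

```bash
python3 -m pendant '[{"x":0,"y":0,"z":-0.0006,"wx":0,"wy":0,"wz":0,"gripper":-1},{"x":0,"y":0,"z":0,"wx":0,"wy":0,"wz":0,"gripper":-0.7},{"x":0,"y":0,"z":0,"wx":0,"wy":0,"wz":0,"gripper":-0.4},{"x":0,"y":0,"z":0,"wx":0,"wy":0,"wz":0,"gripper":-0.1},{"x":0,"y":0,"z":0,"wx":0,"wy":0,"wz":0,"gripper":-0.1},{"x":0,"y":0,"z":0,"wx":0,"wy":0,"wz":0,"gripper":-0.1}]'
python3 - <<'E'
from h import *
snap('wrist','w7')
E
```

```text
t: 9.4
eef_pos: [634.2, 77.2, 55.4]
tool_rot: [-0.662, -3.005, 0.329]
contact_force: [0.2, -0.1, -1.1]
grip_width: 38.3
```

View pics/w7.png

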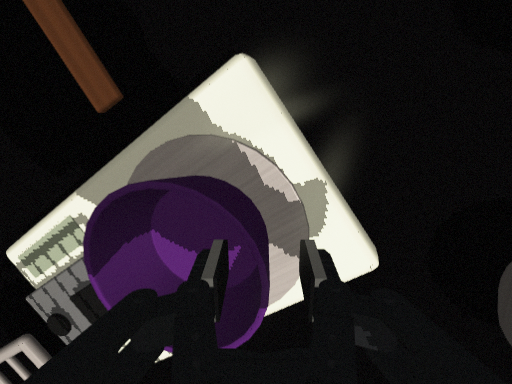

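Both fingers stand clear of the wall at (267,260), and the bowl is seated. I retreat straight up.

```bash
python3 -m pendant '[{"x":0,"y":-0.0022,"z":-0.01,"wx":0,"wy":0,"wz":0,"gripper":-0.1},{"x":0,"y":-0.0044,"z":-0.02,"wx":0,"wy":0,"wz":0,"gripper":-0.1},{"x":0,"y":-0.0066,"z":-0.03,"wx":0,"wy":0,"wz":0,"gripper":-0.1},{"x":0,"y":-0.0066,"z":-0.03,"wx":0,"wy":0,"wz":0,"gripper":-0.1},{"x":0,"y":-0.0066,"z":-0.03,"wx":0,"wy":0,"wz":0,"gripper":-0.1},{"x":0,"y":-0.0066,"z":-0.03,"wx":0,"wy":0,"wz":0,"gripper":-0.1},{"x":0.03,"y":0,"z":-0.02,"wx":-6.2,"wy":0,"wz":5,"gripper":-1},{"x":0.04,"y":0,"z":-0.01,"wx":-6.2,"wy":0,"wz":5,"gripper":-1},{"x":0.04,"y":0,"z":0,"wx":0,"wy":0,"wz":5,"gripper":-1},{"x":0,"y":0,"z":0,"wx":0,"wy":0,"wz":0,"gripper":-1},{"x":0,"y":0,"z":0,"wx":0,"wy":0,"wz":0,"gripper":-1}]'
python3 - <<'E'
from h import *
np.set_printoptions(precision=2,suppress=True)
s,_=snap('wrist','w8');snap('side','s8');snap('top','t8')
print(delta([0,0,0])[1],s['joint_pos'])
E
```

```text
t: 10.82
eef_pos: [542.5, 137.6, 237.9]
tool_rot: [1.06, 2.936, -0.006]
contact_force: [1.2, 0.3, -0.7]
grip_width: -0.1
[[-0.77  0.64  0.02]
 [ 0.64  0.77 -0.01]
 [-0.02  0.   -1.  ]] [ 0.13  0.34 -0.06  1.15 -0.01  0.82]
```

View pics/w8.png

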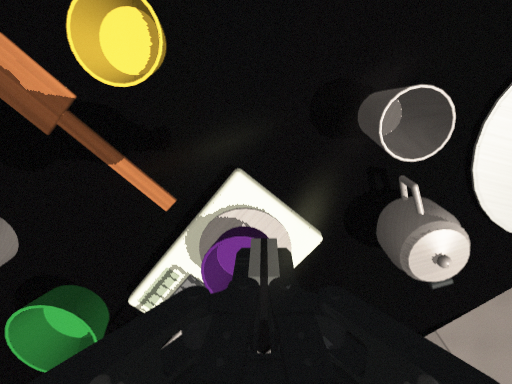

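View pics/s8.png

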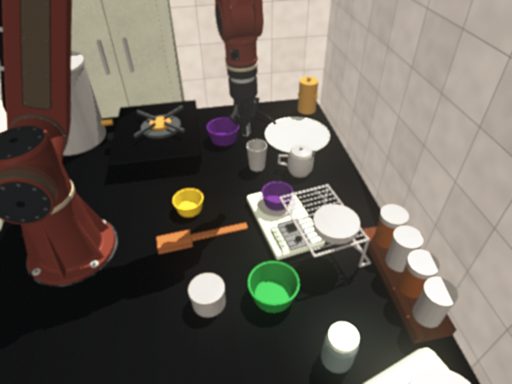

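The bowl stands on the pan (side picture (278,194), free of the fingers). Next I turn the tool so that the jaws lie along the scale's y, and lean it.

```bash
python3 -m pendant '[{"x":0,"y":0,"z":-0.01,"wx":0,"wy":0,"wz":-10,"gripper":-1},{"x":0,"y":0,"z":0,"wx":0,"wy":0,"wz":-10,"gripper":-1},{"x":0,"y":0,"z":0,"wx":0,"wy":0,"wz":-10,"gripper":-1},{"x":0,"y":0,"z":0,"wx":0,"wy":0,"wz":-10,"gripper":-1},{"x":0,"y":0,"z":0,"wx":0,"wy":0,"wz":-10,"gripper":-1},{"x":0,"y":0,"z":0,"wx":0,"wy":-7,"wz":0,"gripper":-1},{"x":0,"y":0,"z":0,"wx":0,"wy":-7,"wz":0,"gripper":-1},{"x":0,"y":0,"z":0,"wx":0,"wy":-7,"wz":0,"gripper":-1},{"x":0,"y":0,"z":0,"wx":0,"wy":-7,"wz":0,"gripper":-1},{"x":0,"y":0,"z":0,"wx":0,"wy":-7,"wz":0,"gripper":-1},{"x":0,"y":0,"z":0,"wx":0,"wy":-7,"wz":0,"gripper":-1},{"x":0,"y":0,"z":0,"wx":0,"wy":0,"wz":0,"gripper":-1},{"x":0,"y":0,"z":0,"wx":0,"wy":0,"wz":0,"gripper":-1}]'
python3 - <<'E'
from h import *
np.set_printoptions(precision=3,suppress=True)
d,M=delta([560,-88,160]);print(d);print(M,manip.observe()['joint_pos'])
E
```

```text
t: 12.6
eef_pos: [543.2, 137.6, 248.4]
tool_rot: [-0.219, 2.386, 0.067]
contact_force: [0.9, 0.2, 0.9]
grip_width: -0.2
[  79.206 -223.843   51.267]
[[-0.721 -0.177  0.67 ]
 [-0.139  0.984  0.11 ]
 [-0.679 -0.013 -0.734]] [ 0.088 -0.123 -0.907  0.042  0.051 -0.075]
```

```bash
python3 -m pendant '[{"x":0.004,"y":-0.012,"z":0.003,"wx":0,"wy":0,"wz":0,"gripper":-1},{"x":0.01,"y":-0.028,"z":0.006,"wx":0,"wy":0,"wz":0,"gripper":-1},{"x":0.01,"y":-0.028,"z":0.006,"wx":0,"wy":0,"wz":0,"gripper":-1},{"x":0.01,"y":-0.028,"z":0.006,"wx":0,"wy":0,"wz":0,"gripper":-1},{"x":0.01,"y":-0.028,"z":0.006,"wx":0,"wy":0,"wz":0,"gripper":-1},{"x":0.01,"y":-0.028,"z":0.006,"wx":0,"wy":0,"wz":0,"gripper":-1},{"x":0.01,"y":-0.028,"z":0.006,"wx":0,"wy":0,"wz":0,"gripper":-1},{"x":0.01,"y":-0.028,"z":0.006,"wx":0,"wy":0,"wz":0,"gripper":-1},{"x":0.005,"y":-0.016,"z":0.006,"wx":0,"wy":0,"wz":0,"gripper":-1},{"x":0,"y":0,"z":0,"wx":0,"wy":0,"wz":0,"gripper":-1},{"x":0,"y":0,"z":0,"wx":0,"wy":0,"wz":0,"gripper":-1}]'
python3 - <<'E'
from h import *
np.set_printoptions(precision=3,suppress=True)
s,_=snap('wrist','w9');snap('top','t9');print(s['eef_pos'])
t=cv2.imread('pics/t9.png')
cv2.imwrite('pics/t9c.png',cv2.resize(t[110:230,190:340],None,fx=5,fy=5,interpolation=2))
E
```

```text
t: 13.98
eef_pos: [558.6, -87.5, 159.1]
tool_rot: [-0.22, 2.386, 0.069]
contact_force: [-0.3, -0.9, 0.6]
grip_width: 0.2
[558.627 -87.524 159.077]
```

View pics/w9.png

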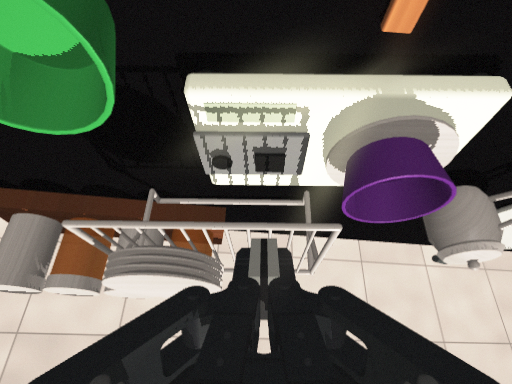

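View pics/t9c.png

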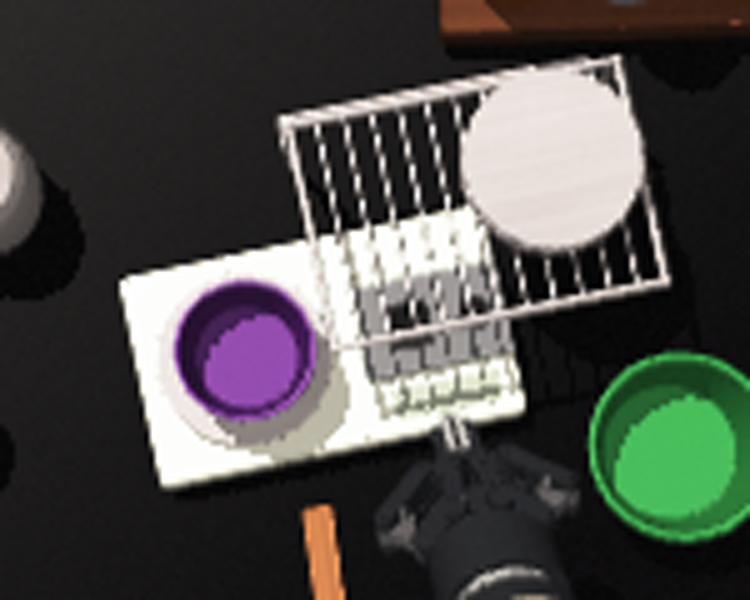

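In the wrist picture both keys are seen below the rack: square at (270,161), round at (221,159). The front bar runs (66,225)–(340,229). I enlarge it and locate them.

Run:
```python
from h import *
np.set_printoptions(precision=1,suppress=True)
s=manip.observe()
w=cv2.imread('pics/w9.png')
cv2.imwrite('pics/w9c.png',cv2.resize(w[115:195,185:320],None,fx=5.5,fy=5.5,interpolation=2))
g=cv2.cvtColor(w,6); m=((g<45)*255).astype(np.uint8); m[:145]=0;m[178:]=0;m[:,:205]=0;m[:,292:]=0
n,l,st,c=cv2.connectedComponentsWithStats(m)
for i in range(1,n):
    if st[i,4]>40: print(st[i],c[i],onplane('wrist',[c[i]],48,s))
print('bar',onplane('wrist',[(66,225),(340,229)],117,s))
print('bar px expected from top est',proj('wrist',[[614.5,-9.2,117],[652.9,-234.5,117]],s))
print('base NL NR',onplane('wrist',[(512,96),(186,82),(188,100)],30,s))
```

```text
[255 153  30  19 506] [269.3 161.7] [[634.5 -68.7  48. ]]
[213 156  19  13 137] [223.  162.2] [[ 644.1 -111.8   48. ]]
bar [[ 658.6 -234.9  117. ]
 [ 619.1  -12.2  117. ]]
bar px expected from top est [[345.8 227.3]
 [ 63.7 222.5]]
base NL NR [[ 534.4  102.8   30. ]
 [ 569.  -145.4   30. ]
 [ 587.3 -144.6   30. ]]
```

View pics/w9c.png

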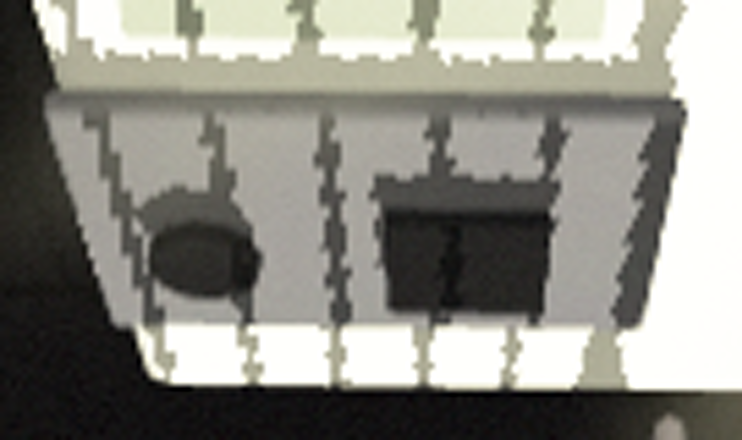

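Run:
```python
from h import *
np.set_printoptions(precision=1,suppress=True)
s=manip.observe()
sd=lambda x,y:(230+x/5-.4,150+y/5-.4)
def tri(obs):
    A=np.zeros((3,3));b=np.zeros(3);L=[]
    for n,uv in obs:
        o,d=ray(n,[uv],s if n=='wrist' else None); d=d[0]/np.linalg.norm(d[0]); Q=np.eye(3)-np.outer(d,d);A+=Q;b+=Q@o;L.append((o,Q))
    x=np.linalg.solve(A,b); return x,[np.linalg.norm(Q@(x-o)) for o,Q in L]
# s6c crop keys
print('sq',tri([('wrist',(270,162.6)),('side',sd(305,390))]))
print('rd',tri([('wrist',(221.4,161.9)),('side',sd(343,448))]))
print('barR',tri([('wrist',(66,225)),('top',(190+665/5-.4,110+284/5-.4))]))
print('barL',tri([('wrist',(340,229)),('top',(190+335/5-.4,110+348/5-.4))]))
for z in (44,48,52): print(z,onplane('wrist',[(270,162.6),(221.4,161.9)],z,s),onplane('side',[sd(305,390),sd(343,448)],z))
im=cv2.imread('pics/s8.png');cv2.imwrite('pics/s8c.png',cv2.resize(im[205:265,260:340],None,fx=9,fy=9,interpolation=2))
print(proj('wrist',[s['eef_pos']],s))
```

```text
sq (array([635.7, -69.7,  45.4]), [np.float64(2.991053555512347), np.float64(2.991053555512382)])
rd (array([ 646.9, -115. ,   43.7]), [np.float64(2.52846206959467), np.float64(2.5284620695946884)])
barR (array([ 650.6, -232.2,  119.8]), [np.float64(0.9617919810102702), np.float64(0.9617919810103391)])
barL (array([614. , -16. , 119.4]), [np.float64(1.2869858237340122), np.float64(1.2869858237339544)])
44 [[ 641.7  -66.7   44. ]
 [ 649.9 -113.4   44. ]] [[ 634.6  -72.1   44. ]
 [ 645.3 -118.2   44. ]]
48 [[ 635.9  -67.8   48. ]
 [ 643.9 -113.4   48. ]] [[ 633.6  -75.6   48. ]
 [ 644.2 -121.4   48. ]]
52 [[ 630.   -69.    52. ]
 [ 637.8 -113.4   52. ]] [[ 632.5  -79.1   52. ]
 [ 643.1 -124.7   52. ]]
[[262.5 252.1]]
```

View pics/s8c.png

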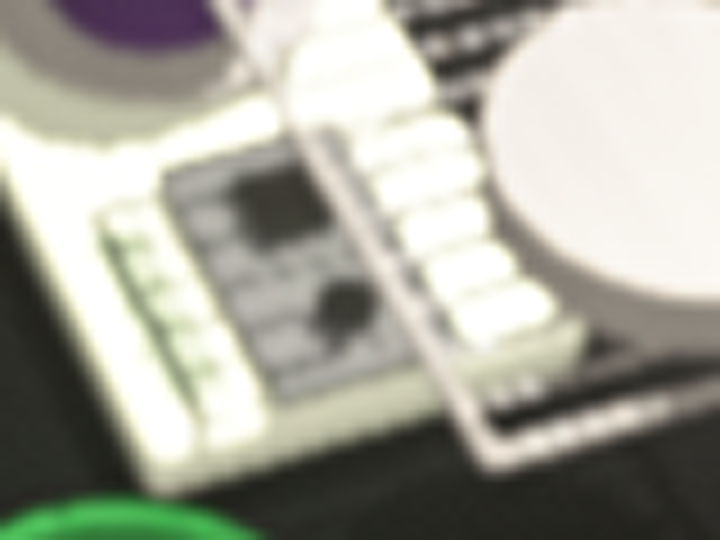

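```bash
python3 -m pendant '[{"x":0,"y":0,"z":0,"wx":0,"wy":-3,"wz":0,"gripper":-1},{"x":0,"y":0,"z":0,"wx":0,"wy":0,"wz":0,"gripper":-1}]'
python3 - <<'E'
from h import *
np.set_printoptions(precision=3,suppress=True)
H=np.array([646.5,-69,63]); d,M=delta(H);print(M)
print('pre',delta(H-60*M[:,2])[0],H-60*M[:,2],'then',d, np.degrees(np.arccos(-M[2,2])))
E
```

```text
t: 14.32
eef_pos: [557.7, -86.9, 158.5]
tool_rot: [-0.215, 2.335, 0.074]
contact_force: [-0.1, -0.1, -0.5]
grip_width: -0.1
[[-0.685 -0.178  0.706]
 [-0.133  0.984  0.119]
 [-0.716 -0.012 -0.698]]
pre [ 5.113  3.003 71.468] [604.139 -76.146 104.887] then [  5.113   3.003 131.468] 45.72432022586901
```

```bash
python3 -m pendant '[{"x":0.002,"y":0.001,"z":0.02,"wx":0,"wy":0,"wz":0,"gripper":-1},{"x":0.002,"y":0.001,"z":0.025,"wx":0,"wy":0,"wz":0,"gripper":-1},{"x":0.001,"y":0.001,"z":0.017,"wx":0,"wy":0,"wz":0,"gripper":-1},{"x":0,"y":0,"z":0.009,"wx":0,"wy":0,"wz":0,"gripper":-1},{"x":0,"y":0,"z":0,"wx":0,"wy":0,"wz":0,"gripper":-1},{"x":0,"y":0,"z":0,"wx":0,"wy":0,"wz":0,"gripper":-1}]'
python3 - <<'E'
from h import *
np.set_printoptions(precision=1,suppress=True)
s,_=snap('wrist','w10');snap('side','s10');snap('top','t10')
H=np.array([646.5,-69,63]); d,M=delta(H);print(d)
for z in (44,48): print('key box px',proj('wrist',[[639,-70,z]],s))
print(proj('wrist',[s['eef_pos'],s['eef_pos']+11*M[:,0]],s))
im=cv2.imread('pics/s10.png');cv2.imwrite('pics/s10c.png',cv2.resize(im[160:270,240:350],None,fx=5.4,fy=5.4,interpolation=2))
im=cv2.imread('pics/t10.png');cv2.imwrite('pics/t10c.png',cv2.resize(im[130:220,220:340],None,fx=6.5,fy=6.5,interpolation=2))
E
```

```text
t: 15.08
eef_pos: [604.8, -77.3, 106.4]
tool_rot: [-0.215, 2.333, 0.073]
contact_force: [0.7, -0.5, -0.6]
grip_width: -0.2
[ 1.5  1.5 60.8]
key box px [[265.4 179.8]]
key box px [[265.4 184.7]]
[[262.5 252.2]
 [262.5 233.9]]
```

View pics/w10.png

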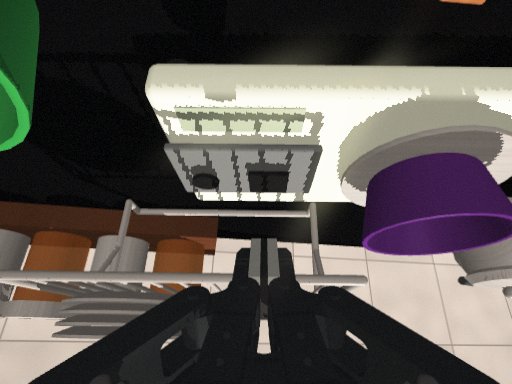

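View pics/s10c.png

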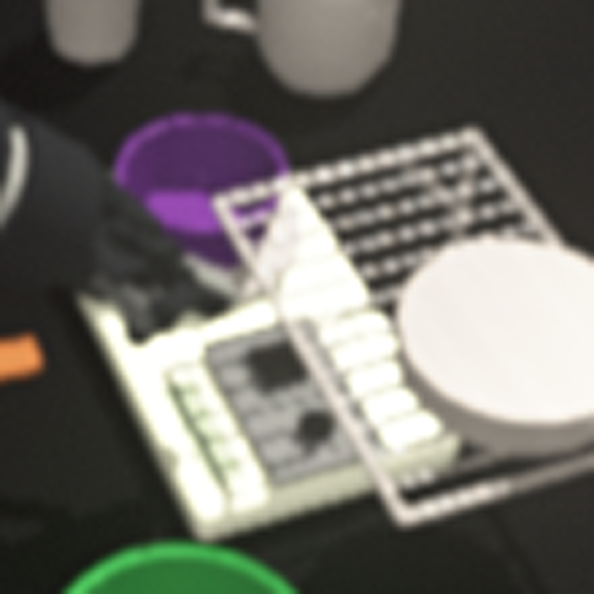

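View pics/t10c.png

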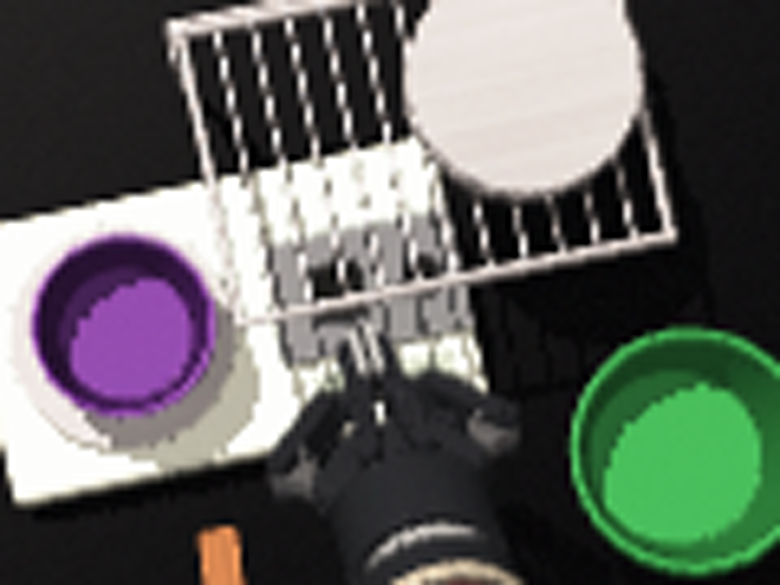

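The fingers are lined up with the square key (wrist picture key (269,180), tip (263,240)), and the bar at row 278 is on the far side of the fingers. I go on along the axis under the bar.

```bash
python3 -m pendant '[{"x":0.0005,"y":0.0005,"z":0.01,"wx":0,"wy":0,"wz":0,"gripper":-1},{"x":0.0005,"y":0.0005,"z":0.012,"wx":0,"wy":0,"wz":0,"gripper":-1},{"x":0.0005,"y":0.0005,"z":0.012,"wx":0,"wy":0,"wz":0,"gripper":-1},{"x":0,"y":0,"z":0.01,"wx":0,"wy":0,"wz":0,"gripper":-1},{"x":0,"y":0,"z":0,"wx":0,"wy":0,"wz":0,"gripper":-1},{"x":0,"y":0,"z":0,"wx":0,"wy":0,"wz":0,"gripper":-1}]'
python3 - <<'E'
from h import *
np.set_printoptions(precision=1,suppress=True)
s,_=snap('wrist','w11');snap('side','s11');snap('top','t11')
H=np.array([646.5,-69,63]); d,M=delta(H);print(d)
for z in (44,48): print('key px',proj('wrist',[[639,-70,z]],s))
im=cv2.imread('pics/s11.png');cv2.imwrite('pics/s11c.png',cv2.resize(im[190:270,260:350],None,fx=7,fy=7,interpolation=2))
im=cv2.imread('pics/w11.png');cv2.imwrite('pics/w11c.png',cv2.resize(im[140:320,150:400],None,fx=3.2,fy=3.2,interpolation=2))
E
```

```text
t: 15.98
eef_pos: [634.5, -70.6, 74.0]
tool_rot: [-0.215, 2.334, 0.073]
contact_force: [-0.7, -0.5, -0.1]
grip_width: 0.1
[-0.2 -0.1 16.6]
key px [[263.  204.4]]
key px [[262.9 210.6]]
```

View pics/w11c.png

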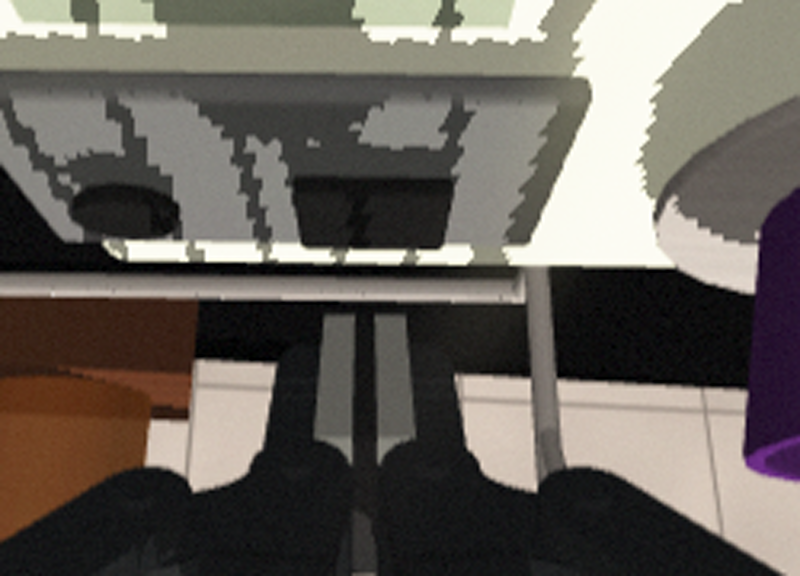

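View pics/s11c.png

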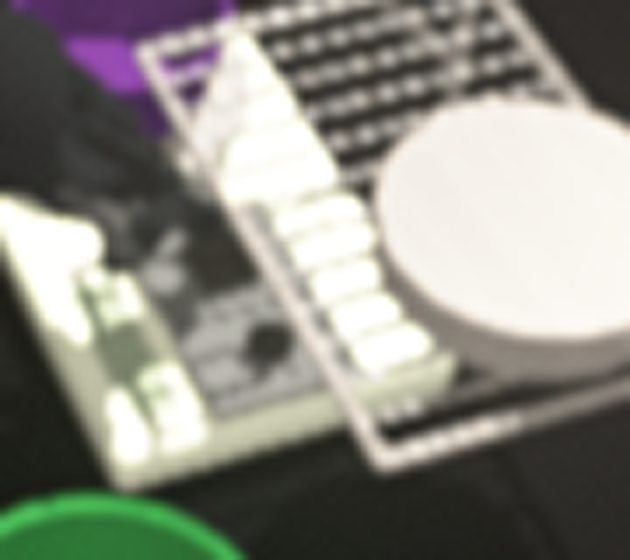

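```bash
python3 -m pendant '[{"x":0,"y":0.001,"z":0.006,"wx":0,"wy":0,"wz":0,"gripper":-1},{"x":0,"y":0.0005,"z":0.007,"wx":0,"wy":0,"wz":0,"gripper":-1},{"x":0.0014,"y":0,"z":0.0014,"wx":0,"wy":0,"wz":0,"gripper":-1},{"x":0,"y":0,"z":0,"wx":0,"wy":0,"wz":0,"gripper":-1},{"x":0,"y":0,"z":0,"wx":0,"wy":0,"wz":0,"gripper":-1}]'
python3 - <<'E'
from h import *
np.set_printoptions(precision=2,suppress=True)
s,_=snap('wrist','w12');M=delta([0,0,0])[1]
print('eef',s['eef_pos'],'corner',s['eef_pos']+11*M[:,0],s['contact_force'])
im=cv2.imread('pics/w12.png');cv2.imwrite('pics/w12c.png',cv2.resize(im[160:300,170:360],None,fx=4.2,fy=4.2,interpolation=2))
E
```

```text
t: 16.75
eef_pos: [643.5, -67.8, 63.0]
tool_rot: [-0.215, 2.334, 0.073]
contact_force: [0.9, 0.2, -0.1]
grip_width: -0.2
eef [643.54 -67.78  63.03] corner [636.01 -69.24  55.15] [ 0.86  0.18 -0.13]
```

View pics/w12c.png

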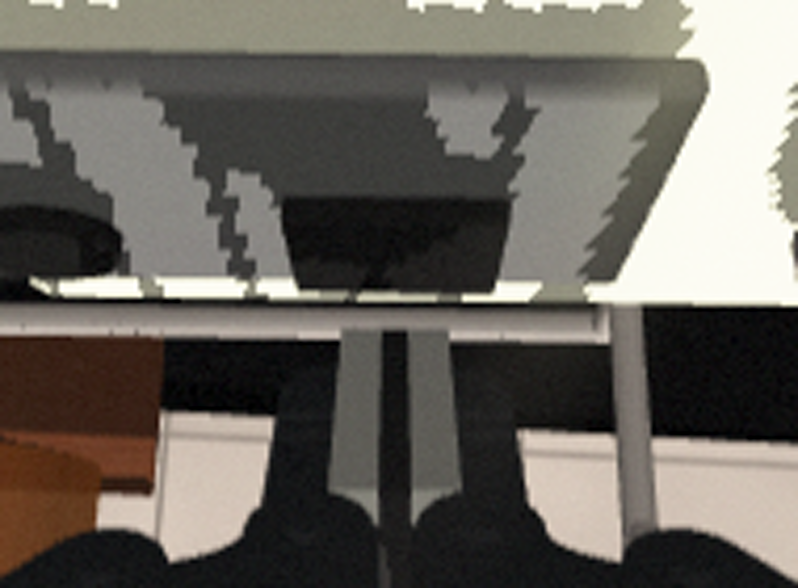

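The tip (crop column 395) is centred on the square key (columns 280–512). I feel downwards: world down is tool (+0.716, 0, +0.698).

```bash
for i in 1 2; do :; done
python3 -m pendant '[{"x":0.0007,"y":0,"z":0.0007,"wx":0,"wy":0,"wz":0,"gripper":-1},{"x":0.0007,"y":0,"z":0.0007,"wx":0,"wy":0,"wz":0,"gripper":-1},{"x":0,"y":0,"z":0,"wx":0,"wy":0,"wz":0,"gripper":-1}]'
python3 -m pendant '[{"x":0.0007,"y":0,"z":0.0007,"wx":0,"wy":0,"wz":0,"gripper":-1},{"x":0,"y":0,"z":0,"wx":0,"wy":0,"wz":0,"gripper":-1}]'
python3 -m pendant '[{"x":0.0005,"y":0,"z":0.0005,"wx":0,"wy":0,"wz":0,"gripper":-1},{"x":0,"y":0,"z":0,"wx":0,"wy":0,"wz":0,"gripper":-1}]'
```

```text
t: 17.18
eef_pos: [643.6, -67.8, 61.0]
tool_rot: [-0.215, 2.334, 0.073]
contact_force: [0.6, -0.7, -0.2]
grip_width: -0.2
t: 17.42
eef_pos: [643.6, -67.8, 60.0]
tool_rot: [-0.215, 2.334, 0.073]
contact_force: [0.4, -0.0, -0.7]
grip_width: 0.2
t: 17.68
eef_pos: [643.6, -67.8, 59.3]
tool_rot: [-0.215, 2.334, 0.073]
contact_force: [-0.1, 0.2, 0.7]
grip_width: 0.4
```

```bash
python3 -m pendant '[{"x":0.0005,"y":0,"z":0.0005,"wx":0,"wy":0,"wz":0,"gripper":-1},{"x":0,"y":0,"z":0,"wx":0,"wy":0,"wz":0,"gripper":-1}]' | sed -n '2p;4p'
python3 -m pendant '[{"x":0.0005,"y":0,"z":0.0005,"wx":0,"wy":0,"wz":0,"gripper":-1},{"x":0,"y":0,"z":0,"wx":0,"wy":0,"wz":0,"gripper":-1}]' | sed -n '2p;4p'
python3 -m pendant '[{"x":0.0005,"y":0,"z":0.0005,"wx":0,"wy":0,"wz":0,"gripper":-1},{"x":0,"y":0,"z":0,"wx":0,"wy":0,"wz":0,"gripper":-1}]' | sed -n '2p;4p'
```

```text
eef_pos: [643.6, -67.8, 58.6]
contact_force: [1.0, 0.4, -0.6]
eef_pos: [643.7, -67.8, 57.9]
contact_force: [0.3, -0.7, -0.1]
eef_pos: [643.7, -67.8, 57.2]
contact_force: [-0.7, -0.9, 0.6]
```

Run:
```python
from h import *
s,_=snap('wrist','w13')
im=cv2.imread('pics/w13.png');cv2.imwrite('pics/w13c.png',cv2.resize(im[160:300,170:360],None,fx=4.2,fy=4.2,interpolation=2))
```

```text
(no output)
```

View pics/w13c.png

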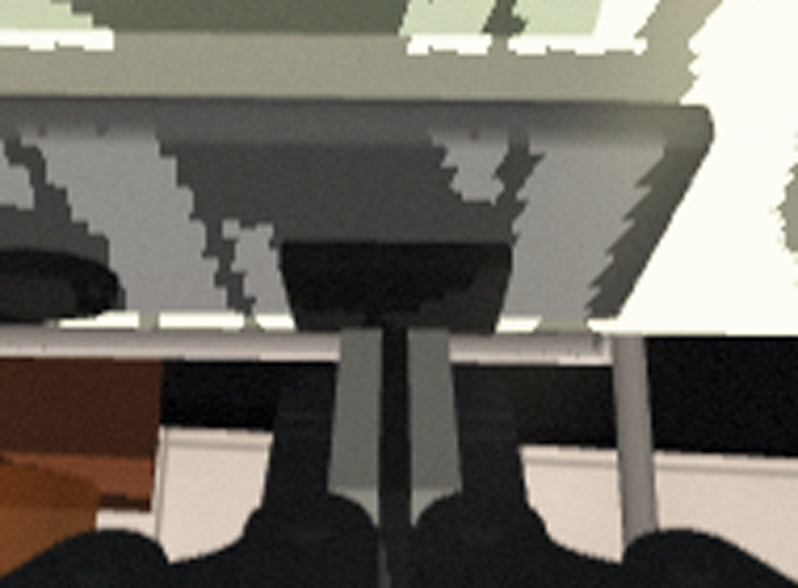

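In the crop the tip's lower edge (row 328) still lies over the key's far edge, so about 5 mm are left. I continue.

```bash
python3 -m pendant '[{"x":0.0005,"y":0,"z":0.0005,"wx":0,"wy":0,"wz":0,"gripper":-1},{"x":0,"y":0,"z":0,"wx":0,"wy":0,"wz":0,"gripper":-1}]' | sed -n '2p;4p'
python3 -m pendant '[{"x":0.0005,"y":0,"z":0.0005,"wx":0,"wy":0,"wz":0,"gripper":-1},{"x":0,"y":0,"z":0,"wx":0,"wy":0,"wz":0,"gripper":-1}]' | sed -n '2p;4p'
python3 -m pendant '[{"x":0.0005,"y":0,"z":0.0005,"wx":0,"wy":0,"wz":0,"gripper":-1},{"x":0,"y":0,"z":0,"wx":0,"wy":0,"wz":0,"gripper":-1}]' | sed -n '2p;4p'
```

```text
eef_pos: [643.7, -67.9, 56.5]
contact_force: [-0.8, 0.5, 0.2]
eef_pos: [643.7, -67.8, 55.8]
contact_force: [-0.0, 0.4, -0.9]
eef_pos: [643.7, -67.9, 55.1]
contact_force: [0.5, -1.0, 0.2]
```

```bash
python3 -m pendant '[{"x":0.0005,"y":0,"z":0.0005,"wx":0,"wy":0,"wz":0,"gripper":-1},{"x":0,"y":0,"z":0,"wx":0,"wy":0,"wz":0,"gripper":-1}]' | sed -n '2p;4p'
```

```text
eef_pos: [643.7, -67.9, 54.4]
contact_force: [-0.1, 0.7, -0.9]
```

```bash
python3 -m pendant '[{"x":0.0004,"y":0,"z":0.0004,"wx":0,"wy":0,"wz":0,"gripper":-1},{"x":0,"y":0,"z":0,"wx":0,"wy":0,"wz":0,"gripper":-1}]' | sed -n '2p;4p'
```

```text
eef_pos: [643.7, -67.9, 53.8]
contact_force: [-0.6, -1.2, -0.3]
```

```bash
python3 -m pendant '[{"x":0.0004,"y":0,"z":0.0004,"wx":0,"wy":0,"wz":0,"gripper":-1},{"x":0,"y":0,"z":0,"wx":0,"wy":0,"wz":0,"gripper":-1}]' | sed -n '2p;4p'
python3 -m pendant '[{"x":0.0004,"y":0,"z":0.0004,"wx":0,"wy":0,"wz":0,"gripper":-1},{"x":0,"y":0,"z":0,"wx":0,"wy":0,"wz":0,"gripper":-1}]' | sed -n '2p;4p'
python3 - <<'E'
from h import *
s,_=snap('wrist','w14')
im=cv2.imread('pics/w14.png');cv2.imwrite('pics/w14c.png',cv2.resize(im[160:300,170:360],None,fx=4.2,fy=4.2,interpolation=2))
E
```

```text
eef_pos: [643.8, -67.9, 53.3]
contact_force: [0.2, -0.1, -0.2]
eef_pos: [643.8, -67.9, 52.8]
contact_force: [-1.1, 0.2, 1.3]
```

View pics/w14c.png

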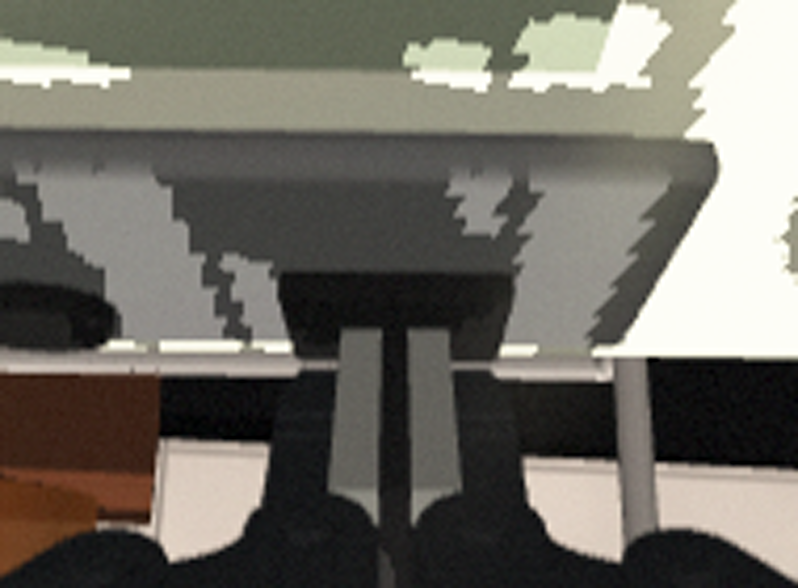

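```bash
python3 -m pendant '[{"x":0.0003,"y":0,"z":0.0003,"wx":0,"wy":0,"wz":0,"gripper":-1},{"x":0,"y":0,"z":0,"wx":0,"wy":0,"wz":0,"gripper":-1}]' | sed -n '2p;4p'
python3 -m pendant '[{"x":0.0003,"y":0,"z":0.0003,"wx":0,"wy":0,"wz":0,"gripper":-1},{"x":0,"y":0,"z":0,"wx":0,"wy":0,"wz":0,"gripper":-1}]' | sed -n '2p;4p'
```

```text
eef_pos: [643.9, -67.9, 52.5]
contact_force: [-0.6, 0.2, 3.6]
eef_pos: [643.9, -67.9, 52.0]
contact_force: [-1.6, 0.4, 4.4]
```

```bash
python3 -m pendant '[{"x":0.0003,"y":0,"z":0.0003,"wx":0,"wy":0,"wz":0,"gripper":-1},{"x":0,"y":0,"z":0,"wx":0,"wy":0,"wz":0,"gripper":-1}]' | sed -n '2p;4p'
python3 -m pendant '[{"x":0.0003,"y":0,"z":0.0003,"wx":0,"wy":0,"wz":0,"gripper":-1},{"x":0,"y":0,"z":0,"wx":0,"wy":0,"wz":0,"gripper":-1}]' | sed -n '2p;4p'
```

```text
eef_pos: [643.9, -67.9, 51.7]
contact_force: [-2.9, -0.3, 5.3]
eef_pos: [643.9, -67.9, 51.3]
contact_force: [-4.3, 0.7, 7.3]
```

```bash
python3 -m pendant '[{"x":0.0004,"y":0,"z":0.0004,"wx":0,"wy":0,"wz":0,"gripper":-1},{"x":0,"y":0,"z":0,"wx":0,"wy":0,"wz":0,"gripper":-1}]' | sed -n '1,2p;4p'
```

```text
t: 21.52
eef_pos: [643.9, -67.9, 50.9]
contact_force: [-5.9, -0.3, 8.9]
```

The force rises at about 4 N/mm, which matches the key spring. A touch more, then hold for about a second.

```bash
python3 -m pendant '[{"x":0.0001,"y":0,"z":0.0001,"wx":0,"wy":0,"wz":0,"gripper":-1},{"x":0,"y":0,"z":0,"wx":0,"wy":0,"wz":0,"gripper":-1},{"x":0,"y":0,"z":0,"wx":0,"wy":0,"wz":0,"gripper":-1},{"x":0,"y":0,"z":0,"wx":0,"wy":0,"wz":0,"gripper":-1}]' | sed -n '1,2p;4p'
python3 -m pendant '[{"x":0,"y":0,"z":0,"wx":0,"wy":0,"wz":0,"gripper":-1},{"x":0,"y":0,"z":0,"wx":0,"wy":0,"wz":0,"gripper":-1},{"x":0,"y":0,"z":0,"wx":0,"wy":0,"wz":0,"gripper":-1},{"x":0,"y":0,"z":0,"wx":0,"wy":0,"wz":0,"gripper":-1}]' | sed -n '1,2p;4p'
python3 - <<'E'
from h import *
s,_=snap('wrist','w15');snap('side','s15')
im=cv2.imread('pics/w15.png');cv2.imwrite('pics/w15c.png',cv2.resize(im[130:310,130:390],None,fx=3,fy=3,interpolation=2))
E
```

```text
t: 22.02
eef_pos: [644.0, -67.9, 50.8]
contact_force: [-5.7, 0.9, 9.4]
t: 22.52
eef_pos: [644.0, -67.9, 50.8]
contact_force: [-4.8, 0.9, 10.3]
```

View pics/w15c.png

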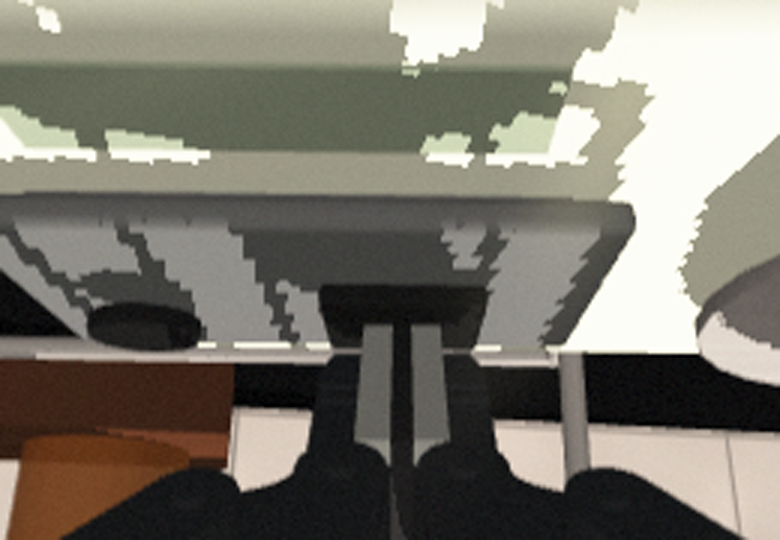

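The tip is on the square key (crop (402,325)), held at 9–10 N for over a second, with the round key free at (145,325). I release straight up, then back out along the tool axis.

```bash
python3 -m pendant '[{"x":-0.001,"y":0,"z":-0.001,"wx":0,"wy":0,"wz":0,"gripper":-1},{"x":-0.002,"y":0,"z":-0.002,"wx":0,"wy":0,"wz":0,"gripper":-1},{"x":-0.0015,"y":0,"z":-0.0025,"wx":0,"wy":0,"wz":0,"gripper":-1},{"x":0,"y":0,"z":-0.012,"wx":0,"wy":0,"wz":0,"gripper":-1},{"x":0,"y":0,"z":-0.025,"wx":0,"wy":0,"wz":0,"gripper":-1},{"x":0,"y":0,"z":-0.03,"wx":0,"wy":0,"wz":0,"gripper":-1},{"x":0,"y":0,"z":-0.03,"wx":0,"wy":0,"wz":0,"gripper":-1},{"x":0,"y":0,"z":-0.02,"wx":0,"wy":0,"wz":0,"gripper":-1},{"x":0,"y":0,"z":0,"wx":0,"wy":0,"wz":0,"gripper":-1},{"x":0,"y":0,"z":0,"wx":0,"wy":0,"wz":0,"gripper":-1}]'
python3 - <<'E'
from h import *
snap('wrist','w16');snap('top','t16')
t=cv2.imread('pics/t16.png');cv2.imwrite('pics/t16c.png',cv2.resize(t[110:230,190:340],None,fx=5,fy=5,interpolation=2))
m=cv2.inRange(cv2.cvtColor(t,cv2.COLOR_BGR2HSV),(130,90,40),(160,255,255));m[:,:200]=0
c=max(cv2.findContours(m,0,1)[0],key=cv2.contourArea);P=onplane('top',cv2.convexHull(c)[:,0],87)[:,:2]
print('bowl rim centre',cv2.minEnclosingCircle(P.astype(np.float32)), 'pan (top est) 616.4 43')
E
```

```text
t: 23.88
eef_pos: [560.5, -81.9, 139.0]
tool_rot: [-0.215, 2.333, 0.072]
contact_force: [0.1, -0.0, 0.0]
grip_width: 0.0
bowl rim centre ((618.9259643554688, 41.798828125), 46.827606201171875) pan (top est) 616.4 43
```

View pics/w16.png

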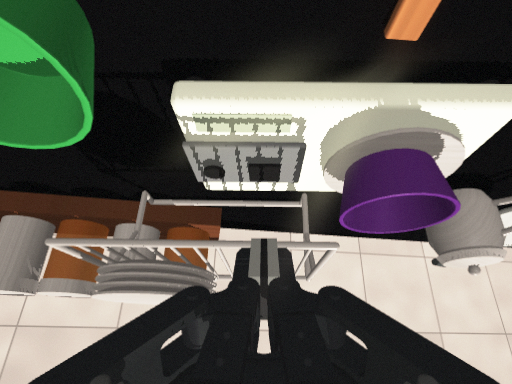

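View pics/t16c.png

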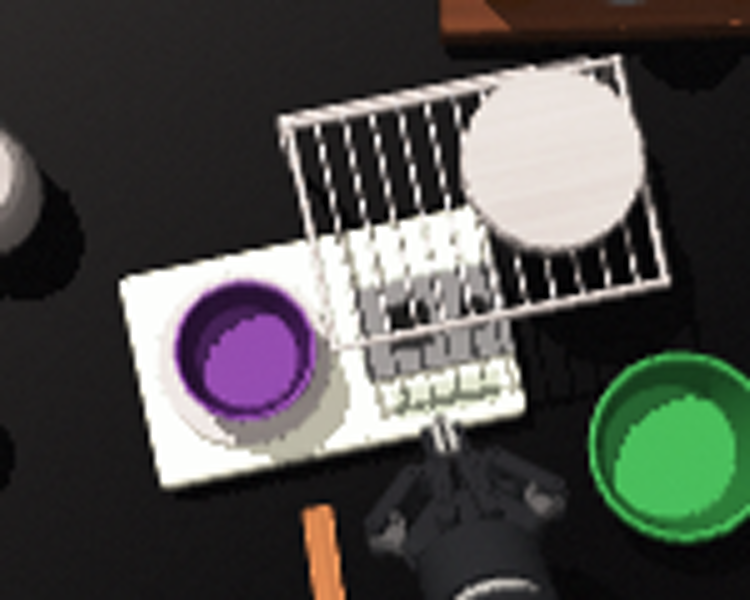

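The bowl is upright on the pan, its centre about 3 mm from the pan's (both from the top view). The keys and rack are free of the arm and the bystanders look undisturbed. I hand it in.

```bash
python3 -c "
from rig import manip
manip.job_done()"
```

```text
the job is handed in; nothing more can be done
```

The job is done and handed in at about 24 s of the 61 s allowed; no verdict is reported back.

**Bowl:** I took the small purple bowl (rim measured 96 mm; the other purple one was 129 mm). I pinched its wall, lowered it until I felt the pan, and let it go there. In the last pictures it stands upright with its centre about 3 mm from the pan's.

**Tare key:** I reached the square key from under the rack's front edge, leaning about 46°, and felt down to it. I held it for just over a second. The measured force was 9 to 10 N, and the travel of about 2.2 mm matches the key's spring. I then released it and backed out; the tool force read zero.

**What did not fully agree:**
- **Positions:** the three cameras differed by about 3 to 8 mm on the positions of the pan, keys and bar. I used compromise values and steered the final approach by the wrist camera and by touch.
- **Sideways force:** during the press the tool also read about 5 to 6 N along x. I took this as friction on the key. I saw no sign of touching the rack, though that force was not measured on its own.
- **Key release:** I judged it only from the tool backing clear, the zero tool force and the pictures, not from a key reading.

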